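# Change the columns in the flow heating block

### The arm

A 6-joint arm with a two-finger parallel gripper is mounted at the origin on the work surface. World frame = base frame: x ahead of the robot, y to its left, z up, the work surface at z = 0. Lengths are in m, angles in rad, forces in N, time in s.
With the tool pointing down it reaches from about 0.25 to 0.775 m from the base axis. Payload 8.9 kg.
Tool frame: the origin (TCP) lies midway between the tips of the shut fingers; the grasp point (between the pads) lies 19 mm behind it; z points along the fingers, y is the line along which they close (so a half turn about z gives the same grasp; the last joint's range is limited). The gripper opens to 85 mm and grips with 20 to 120 N. Pads are 22 mm wide; open, the fingers measure 114 mm over their backs; the gripper's body (76 mm by 85 mm) begins 54 mm behind the grasp point. The pads swing forward as they close: fully open they stand 13 mm farther back than shut.
Start: joints at [-0.139, 0.291, -0.153, 1.127, 0, 1.431], TCP at [0.525, 0, 0.21] pointing down, gripper open.
Joint ranges: [-2.52, 2.52], [-0.91, 1.74], [-1.3, 1.37], [-1.96, 2.02], [-1.52, 1.47], [-3.14, 3.14]. Speed limits (rad/s): [2.22, 2.22, 2.79, 3.14, 3.14, 3.14].

### API

Orientations are given as a unit quaternion [w, x, y, z].
In Python, from station import * gives the robot as it stands. The module is installed in compiled form; this text tells all that it offers.
- The arm moves only by the tool servo_tool, never from a script. Its argument "series" is a list that holds one entry, the list of rows, each a list of 5 numbers: the shift along the tool's x, y, z in m, then the turn about the tool's z in degrees, then the gripper's target within -1 to 1 (fully open at 1, half-way at 0, shut at -1). A call has exactly 8 rows; each row shifts and turns the commanded pose from where the row before left it, along the tool's axes as they then stand; what a row does not reach is not made up. A row lasts 1/12 s, in which the tool goes at most 41.7 mm and 7.16 degrees, less where a joint would pass 70% of its speed; a pose out of reach is approached as far as the arm can. A call with a gripper value outside its range is refused whole. The fingers move at their own pace and stop on an object; "force" is the grip in N (left out, the last holds). Time passes only in rows, so rows that do not move let the fingers close, or fill a call up. It gives the time, the measured TCP pose, the force, the opening and the grip force at its end, in the units of the state.
- get_state(): the state, without advancing time (a new reading comes with each control period).
- get_image(name): name is "scene" or "side" or "wrist"; returns a dict with "img" (480x640x3 uint8, red, green, blue), "fx", "fy", "cx", "cy" (pixels), "rvec" (rotation vector, rad) and "tvec" (3), from world to camera coordinates, as OpenCV has them; the wrist camera has in their place "mount" (4x4, takes a point from camera to tool coordinates, whose origin is the TCP and whose axes are the flange's). Camera axes: x right, y down, z forward; pixel columns grow to the right and rows downward; lengths in m; the calibration is good to about 2 mm. A picture is of the moment at which its call begins: read the wrist's pose just before it. There is no depth.
- close_job(): hands the job in; it is judged then, once.
The state is a dict: "clock": time; "joint_pos": joint angles; "qd": joint speeds; "joint_efforts": joint torques, N m; "eef_pos": TCP position; "tool_rot": TCP orientation; "ft_force": force on the tool from outside, world axes, zero at the start; "torque": the same for the moment, N m; "grip_width": opening from 0.0 (shut) to 1.0 (fully open); "grasp_force": force on a finger pad.
Only numpy, scipy, OpenCV 4.12 (cv2) and the standard library are available. Lean on these libraries where they do the work, as an engineer would, in place of code of your own. Each camera call takes 0.05 s, during which the arm holds its last target. There are 200 camera calls.

### The job

The columns lying in the heating block are spent: close the feed valve fully, then move every spent column from the block into the empty waste tray and lay each fresh column from the mat down in a free bay of the block. With the valve still closed, lower the cover plate level over the two locating pins until it sits flush on the block, and only then open the feed valve to 45 degrees. Leave the beaker, the bottle and the spanner where they are.

Things in the scene. Friction and masses are not known exactly. Their poses are not given: they have to be found in the camera images.
- block: aluminium heating block fixed to the bench, 160 (x) x 186 (y) mm, origin under its centre at bench level, z up. Its floor is 10 mm high; end walls 26 mm thick run along y, centred at x = +67 and -67 mm (108 mm between them), tops 50 mm above the bench. Between them three open bays side by side, 58 mm apart along y, each take one column lying along x.
- pin_1 (a point): tip, 76 mm above the bench, of an upright steel locating pin 12 mm in diameter with a tapered nose (10 mm long, 5 mm wide at the tip), on the middle of the block's end wall at x = +67 mm
- pin_2 (a point): tip, 76 mm above the bench, of an upright steel locating pin 12 mm in diameter with a tapered nose (10 mm long, 5 mm wide at the tip), on the middle of the block's end wall at x = -67 mm
- cover: loose aluminium cover plate for the block, 160 (x) x 186 (y) x 8 mm, about 0.55 kg, origin at the centre of its underside, z up; starts flat on the bench. Two through holes 14.5 mm in diameter, 67 mm either way along its x, go over the pins (either way round). Seated, its underside rests on the end walls 50 mm above the bench, clear of the columns.
- cover_handle (a point): centre of the handle bar on the cover, 44 mm above the plate's underside: black bar 18 mm thick (along the cover's x), 96 mm long (along its y), 20 mm high, on two feet; open beneath (26 mm) between them
- mat: thin black rubber mat fixed to the bench, 125 (x) x 240 (y) x 2 mm, origin under its centre; the fresh columns start on it, lying about along its x, 85 mm apart.
- tray: white plastic waste tray fixed to the bench, 125 (x) x 240 (y) mm outside, 30 mm high, 4 mm walls, about 4 mm floor, origin under its centre. Empty at the start; room for three columns lying along its x side by side.
- valve: feed valve fixed to the bench: a brass body on a foot with a steel pipe along its y (80 mm long, 62 mm above the bench) and a lever on top. Origin on the bench under the lever's upright turning axis; its x is the direction in which the lever points when closed.
- feed_lever (a joint): angle of the valve lever, rad: 0 = closed (lever square to the pipe, along the valve's x), growing clockwise seen from above to 1.571 = fully open (lever along the pipe, along the valve's -y); 0.785 = 45 degrees. It stays where it is left; about 2 N at its end turns it.
- lever_grip (a point): point on the lever to take hold of, 75 mm from the turning axis, in the middle of the flat steel bar, 100 mm above the bench; x points outward along the lever. The bar is 14 mm wide, 16 mm high and ends 95 mm from the axis.
- bay_1 (a point): centre of a column at rest in bay 1 of the block, 27 mm above the bench, at y = +58 mm of the block. Low round-topped ribs (36 mm above the bench, 40 mm either way along x, 20 mm wide) leave a slot 42 mm wide for the end fittings; between them the bay is open for fingers beside the tube
- bay_2 (a point): centre of a column at rest in bay 2 of the block, 27 mm above the bench, at y = 0 mm of the block. Low round-topped ribs (36 mm above the bench, 40 mm either way along x, 20 mm wide) leave a slot 42 mm wide for the end fittings; between them the bay is open for fingers beside the tube
- bay_3 (a point): centre of a column at rest in bay 3 of the block, 27 mm above the bench, at y = -58 mm of the block. Low round-topped ribs (36 mm above the bench, 40 mm either way along x, 20 mm wide) leave a slot 42 mm wide for the end fittings; between them the bay is open for fingers beside the tube
- fresh_1: fresh stainless column: a 26 mm diameter tube, 100 mm long over all, with a dark 34 x 34 mm square, 18 mm long fitting at each end (the bare tube between them is 64 mm long). About 0.25 kg. Origin at its centre, x along its length; lying on one side its centre is 17 mm above what it lies on. Starts on the mat; may be absent (two or three are there).
- fresh_2: fresh stainless column: a 26 mm diameter tube, 100 mm long over all, with a dark 34 x 34 mm square, 18 mm long fitting at each end (the bare tube between them is 64 mm long). About 0.25 kg. Origin at its centre, x along its length; lying on one side its centre is 17 mm above what it lies on. Starts on the mat; may be absent (two or three are there).
- fresh_3: fresh stainless column: a 26 mm diameter tube, 100 mm long over all, with a dark 34 x 34 mm square, 18 mm long fitting at each end (the bare tube between them is 64 mm long). About 0.25 kg. Origin at its centre, x along its length; lying on one side its centre is 17 mm above what it lies on. Starts on the mat; may be absent (two or three are there).
- spent_1: spent stainless column: a 26 mm diameter tube, 100 mm long over all, with a dark 34 x 34 mm square, 18 mm long fitting at each end (the bare tube between them is 64 mm long). About 0.25 kg. Origin at its centre, x along its length; lying on one side its centre is 17 mm above what it lies on. Looks like a fresh one but starts in a bay of the block; may be absent (two or three are there).
- spent_2: spent stainless column: a 26 mm diameter tube, 100 mm long over all, with a dark 34 x 34 mm square, 18 mm long fitting at each end (the bare tube between them is 64 mm long). About 0.25 kg. Origin at its centre, x along its length; lying on one side its centre is 17 mm above what it lies on. Looks like a fresh one but starts in a bay of the block; may be absent (two or three are there).
- spent_3: spent stainless column: a 26 mm diameter tube, 100 mm long over all, with a dark 34 x 34 mm square, 18 mm long fitting at each end (the bare tube between them is 64 mm long). About 0.25 kg. Origin at its centre, x along its length; lying on one side its centre is 17 mm above what it lies on. Looks like a fresh one but starts in a bay of the block; may be absent (two or three are there).
- beaker: glass beaker, 70 mm wide, 95 mm high, bystander; origin under its centre
- reagent_bottle: brown reagent bottle, 66 mm wide, 150 mm high, bystander; origin under its centre
- spanner: steel spanner lying on the bench, bystander
Mind the look-alikes: they are no part of the job. Leave any green look-alike of the fresh_1 alone.

How it is judged:
By the outcome, as a careful person would: the job done as asked, in the order asked, and still so for the second after the job is handed in, with the robot touching nothing.
Of fresh_1, fresh_2, fresh_3 only 2 to 3 are there at a start; the rules pass over those that are not, and their reading is None.
Of spent_1, spent_2, spent_3 only 2 to 3 are there at a start; the rules pass over those that are not, and their reading is None.
At some moment in a run one of cover, fresh_1, fresh_2, fresh_3 may be knocked a few centimetres aside while the robot is not near it.
Once in a run the grip may slacken for a moment while it holds something.
It also fails if it takes over 210 s, if anything falls off the work surface, if the arm or the gripper's body presses on something with over 40 N, if the wrist force passes 120 N, or if a joint passes its speed limit or range.

## Working session

There is one attempt and no reset: what is moved stays moved. The work goes in short steps, Python scripts to look and compute and a tool call to move; the robot and the scene stay as the last step left them, time stands still between calls to the robot, and variables do not carry over. Pictures are saved under pics/ and viewed, at most 14 in all, crops included, and the job is handed in when it is done.

Besides the shell and the picture viewer there is one more tool, called after "Call:" as name(argument=value, ...) on one line, values as JSON. servo_tool: Moves the arm, as the interface text tells. Its arguments: {"type":"object","properties":{"series":{"type":"array","items":{"type":"array","items":{"type":"array","items":{"type":"number"}}}},"force":{"type":"number"}},"required":["series"]}

```bash
mkdir -p pics
cat > h.py <<'E'
from station import *
import numpy as np, cv2
from scipy.spatial.transform import Rotation as R
def grab(n):
    s=get_state(); d=get_image(n); 
    if n=="wrist":
        q=s["tool_rot"]; T=np.eye(4); T[:3,:3]=R.from_quat([q[1],q[2],q[3],q[0]]).as_matrix(); T[:3,3]=s["eef_pos"]
        d["c2w"]=T@np.array(d["mount"])
    else:
        Rm=cv2.Rodrigues(np.array(d["rvec"],float))[0]; T=np.eye(4); T[:3,:3]=Rm.T; T[:3,3]=-Rm.T@np.array(d["tvec"],float).ravel(); d["c2w"]=T
    return d
def ray(d,u,v):
    r=d["c2w"][:3,:3]@np.array([(u-d["cx"])/d["fx"],(v-d["cy"])/d["fy"],1.]); return d["c2w"][:3,3],r
def onz(d,u,v,z):
    o,r=ray(d,u,v); return o+r*(z-o[2])/r[2]
def proj(d,p):
    c=np.linalg.inv(d["c2w"])@np.append(p,1); return np.array([d["fx"]*c[0]/c[2]+d["cx"],d["fy"]*c[1]/c[2]+d["cy"]])
def save(d,n): cv2.imwrite("pics/"+n+".png",d["img"][:,:,::-1])
E
python3 - <<'E'
from h import *
s=get_state(); print({k:np.round(v,3).tolist() for k,v in s.items()})
for n in["scene","side","wrist"]:
    d=grab(n); save(d,n+"0"); np.save(n+"0.npy",d,allow_pickle=True); print(n,np.round(d["c2w"],3).tolist(),d["fx"],d["cx"],d["cy"])
    if n=="wrist": print(d["mount"])
E
```

```text
{'clock': 0.0, 'joint_pos': [-0.139, 0.291, -0.154, 1.127, 0.0, 1.432], 'qd': [-0.003, 0.001, 0.001, -0.0, -0.0, -0.003], 'joint_efforts': [-0.003, -53.715, 33.136, 0.016, -0.0, 0.0], 'eef_pos': [0.525, 0.0, 0.209], 'tool_rot': [-0.001, 0.707, 0.707, -0.0], 'ft_force': [-0.951, -0.226, -0.52], 'torque': [0.003, 0.047, 0.036], 'grasp_force': 0.0, 'grip_width': 1.003}
scene [[0.108, 0.803, -0.587, 1.235], [0.994, -0.097, 0.05, -0.1], [-0.016, -0.588, -0.808, 1.061], [0.0, 0.0, 0.0, 1.0]] 558.9979306796034 325.1333520040762 241.17566460870052
side [[-0.938, -0.189, 0.291, 0.256], [-0.347, 0.486, -0.802, 0.79], [0.01, -0.853, -0.522, 0.645], [0.0, 0.0, 0.0, 1.0]] 464.6736735931247 319.8967278830337 241.18755691563496
wrist [[1.0, 0.001, -0.002, 0.525], [0.001, -0.96, -0.28, 0.071], [-0.002, 0.28, -0.96, 0.373], [0.0, 0.0, 0.0, 1.0]] 392.5729846473002 311.97573264210246 237.91030071643675
[[ 5.64539252e-04 -9.59991773e-01 -2.80027636e-01  7.10279558e-02]
 [ 9.99999570e-01  7.47804892e-04 -5.47615718e-04  5.15153895e-05]
 [ 7.35112621e-04 -2.80027206e-01  9.59991783e-01 -1.63891009e-01]
 [ 0.00000000e+00  0.00000000e+00  0.00000000e+00  1.00000000e+00]]
```

View pics/scene0.png

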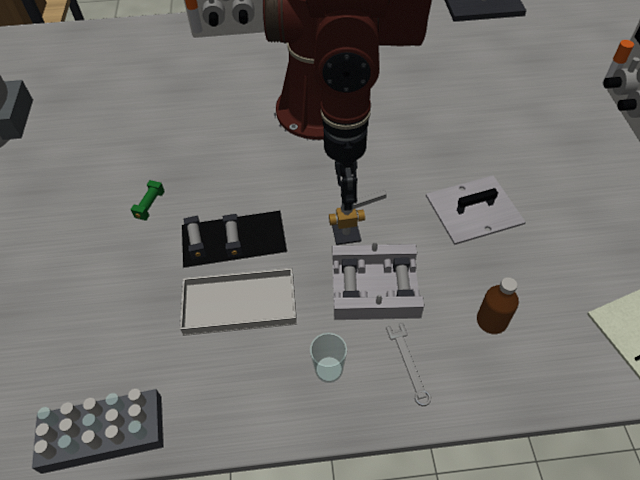

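View pics/side0.png

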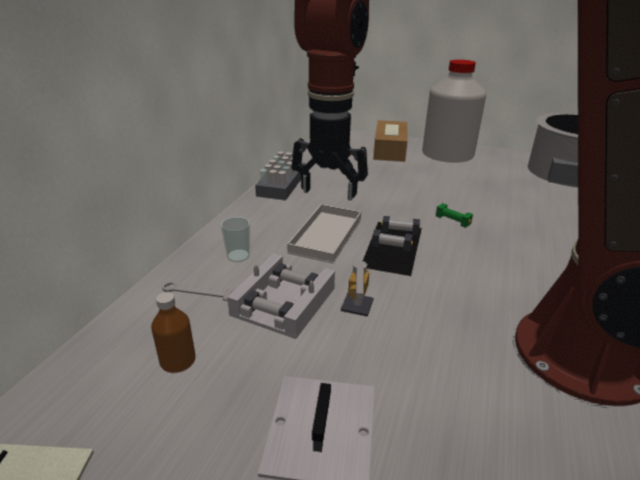

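The scene picture shows two fresh columns on the mat (193,235 and 232,232). Two spent columns lie in the outer bays (350,278 and 403,275), so the middle bay is free. The valve is at (347,215) with its lever pointing up and to the right, the cover is at (476,208), and the tray is at (240,300). The side view agrees.

View pics/wrist0.png

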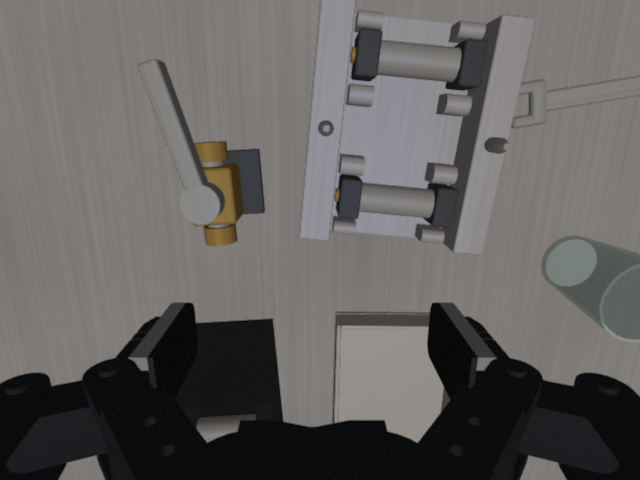

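Run:
```python
from h import *
d=np.load("scene0.npy",allow_pickle=True).item()
for n,u,v,z in [("blk00",333,245,.05),("blk01",417,245,.05),("pinA",375,244,.076),("pinB",379,298,.076),("levtip",386,196,.1),("levax",348,208,.1),("mat",182,214,.002),("mat",279,211,.002),("mat",286,252,.002),("mat",184,264,.002),("f1a",191,219,.019),("f1b",197,253,.019),("f2a",231,217,.019),("f2b",234,245,.019),("tray",183,279,.03),("tray",292,270,.03),("tray",296,322,.03),("tray",182,330,.03),("hole",461,188,.008),("hole",488,229,.008),("cov",426,191,.008),("cov",495,178,.008),("cov",524,219,.008),("cov",456,243,.008),("sp1",350,278,.027),("sp2",403,275,.027)]:
    print(n,np.round(onz(d,u,v,z),3))
```

```text
blk00 [ 0.513 -0.021  0.05 ]
blk01 [0.536 0.164 0.05 ]
pinA [0.54  0.068 0.076]
pinB [0.674 0.054 0.076]
levtip [0.428 0.109 0.1  ]
levax [0.453 0.02  0.1  ]
mat [ 0.343 -0.373  0.002]
mat [ 0.362 -0.136  0.002]
mat [ 0.486 -0.128  0.002]
mat [ 0.492 -0.362  0.002]
f1a [ 0.375 -0.346  0.019]
f1b [ 0.477 -0.329  0.019]
f2a [ 0.38  -0.251  0.019]
f2b [ 0.464 -0.245  0.019]
tray [ 0.551 -0.356  0.03 ]
tray [ 0.556 -0.117  0.03 ]
tray [ 0.685 -0.118  0.03 ]
tray [ 0.676 -0.352  0.03 ]
hole [0.348 0.319 0.008]
hole [0.481 0.35  0.008]
cov [0.347 0.231 0.008]
cov [0.326 0.412 0.008]
cov [0.462 0.443 0.008]
cov [0.512 0.266 0.008]
sp1 [0.59  0.007 0.027]
sp2 [0.596 0.123 0.027]
```

The wrist picture shows the lever from its hub (202,204) to its tip (150,63) and the pipe between about (212,152) and (220,234), so the lever is partly open. The pins are at (325,127) and (497,145). The spent columns are in the outer bays, with tube centres near (418,60) and (397,199).

Run:
```python
from h import *
d=np.load("wrist0.npy",allow_pickle=True).item()
P=lambda u,v,z:onz(d,u,v,z)
for n,u,v,z in [("ax",202,204,.108),("tip",150,63,.108),("pA",325,127,.076),("pB",490,144,.076),("pipe1",212,142,.062),("pipe2",220,244,.062),("beaker",572,266,.0)]: print(n,np.round(P(u,v,z),4))
a,b=P(202,204,.108),P(150,63,.108); v=(b-a); print("lever len,ang",np.hypot(*v[:2]),np.degrees(np.arctan2(v[1],v[0])))
a,b=P(220,244,.062),P(212,142,.062); v=(b-a); print("pipe",np.hypot(*v[:2]),np.degrees(np.arctan2(v[1],v[0])))
# pin fits: tip circle
g=cv2.cvtColor(d["img"],cv2.COLOR_RGB2GRAY)
cv2.imwrite("pics/crop1.png",cv2.resize(np.hstack([d["img"][90:170,285:365],d["img"][105:185,450:530]])[:,:,::-1],None,fx=5,fy=5,interpolation=cv2.INTER_CUBIC))
# block edges by white mask: left and right walls
for z in(.05,): 
  for u,v in[(320,0),(303,238),(357,0),(531,18),(479,252)]: print(np.round(P(u,v,z),4))
```

```text
ax [0.4488 0.0179 0.108 ]
tip [0.4233 0.1072 0.108 ]
pA [0.5338 0.0686 0.076 ]
pB [0.6555 0.0566 0.076 ]
pipe1 [0.4471 0.0573 0.062 ]
pipe2 [ 0.448 -0.025  0.062]
beaker [ 0.7869 -0.067   0.    ]
lever len,ang 0.09285609841043427 105.92649962241049
pipe 0.08233399558310413 90.56998637381305
[0.53   0.1575 0.05  ]
[ 0.5166 -0.0233  0.05  ]
[0.557  0.1575 0.05  ]
[0.6856 0.1458 0.05  ]
[ 0.669  -0.0357  0.05  ]
```

View pics/crop1.png

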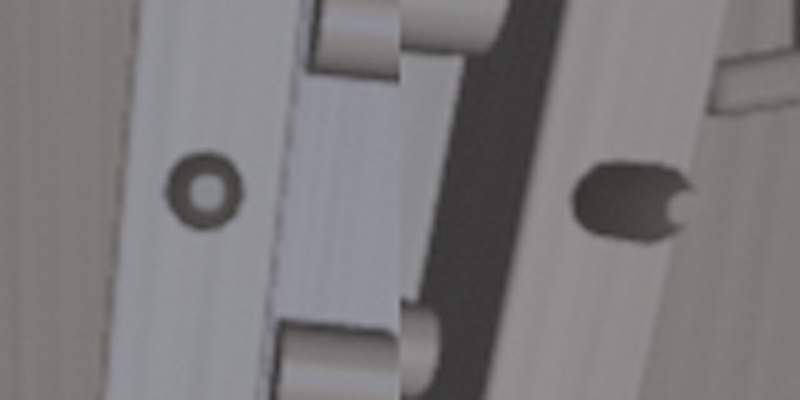

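The pin tips appear at about (326.4,128.4) and (506.4,146.6) in the wrist image. I'll go to the lever grip point first.

Call:
servo_tool(series=[[[0.0225,-0.0242,0,-4,1],[0.0225,-0.0242,0,0,1],[0.0225,-0.0242,0,0,1],[0.0225,-0.0242,0,0,1],[0,0,0.02,-6,1],[0,0,0.035,-6,1],[0,0,0.035,0,1],[0,0,0.035,0,1]]], force=40)

```text
clock: 0.82
eef_pos: [0.4237, 0.085, 0.084]
tool_rot: [0.001, 0.601, 0.799, 0.001]
ft_force: [1.1, -0.5, -0.8]
grip_width: 0.999
grasp_force: 0.0
```

```bash
cat >> h.py <<'E'
def pose():
    s=get_state(); q=s["tool_rot"]; M=R.from_quat([q[1],q[2],q[3],q[0]]).as_matrix()
    return np.array(s["eef_pos"]),np.degrees(np.arctan2(M[1,0],M[0,0]))%360,s,M
def plan(x,y,z,th,cur=None):
    p,t,s,M=pose()
    if cur is not None: p,t=np.array(cur[:3]),cur[3]
    dt=-((th-t+180)%360-180); a=np.radians(th); dx,dy=x-p[0],y-p[1]
    print("turn %.1f then shift tool x %.4f y %.4f z %.4f"%(dt,dx*np.cos(a)+dy*np.sin(a),dx*np.sin(a)-dy*np.cos(a),p[2]-z))
def rep():
    p,t,s,M=pose(); print(round(s["clock"],2),"tcp",np.round(p,4),"th",round(t,2),"tilt",np.round(M[:,2],3),"ft",np.round(s["ft_force"],1),"w",round(s["grip_width"],3),"gf",round(s["grasp_force"],1),"q",np.round(s["joint_pos"],2))
E
python3 - <<'E'
from h import *
rep()
d=grab("wrist"); save(d,"w1"); np.save("w1.npy",d,allow_pickle=True)
E
```

```text
0.82 tcp [0.4237 0.085  0.084 ] th 106.07 tilt [ 0.002  0.    -1.   ] ft [ 1.1 -0.5 -0.8] w 0.999 gf 0.0 q [ 0.03  0.24 -0.59  0.74 -0.    1.32]
```

View pics/w1.png

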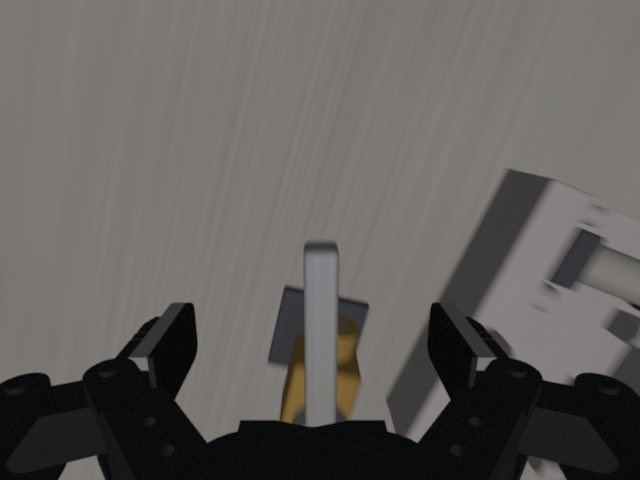

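The lever lies between the fingers at u≈321, nearly centred, with its tip at v≈243. I'll grip it and swing it closed.

Call:
servo_tool(series=[[[0,0,0,0,-1],[0,0,0,0,-1],[0,0,0,0,-1],[0,0,0,0,-1],[0,0,0,0,-1],[0,0,0,0,-1],[0,0,0,0,-1],[0,0,0,0,-1]]], force=40)

```text
clock: 1.53
eef_pos: [0.4249, 0.0849, 0.086]
tool_rot: [0.001, 0.602, 0.799, 0.001]
ft_force: [0.7, 0.9, 7.9]
grip_width: 0.122
grasp_force: 39.0
```

Call:
servo_tool(series=[[[0,-0.0088,0,-7,-1],[0,-0.0088,0,-7,-1],[0,-0.0088,0,-7,-1],[0,-0.0088,0,-7,-1],[0,-0.0088,0,-7,-1],[0,0,0,0,-1],[0,0,0,0,-1],[0,0,0,0,-1]]])

```text
clock: 2.2
eef_pos: [0.3882, 0.0624, 0.0863]
tool_rot: [0.002, 0.334, 0.943, 0.0]
ft_force: [1.6, -2.8, 10.8]
grip_width: 0.002
grasp_force: 5.1
```

Run:
```python
from h import *
rep()
d=grab("wrist"); save(d,"w2")
```

```text
2.2 tcp [0.3882 0.0624 0.0863] th 140.97 tilt [ 0.004 -0.001 -1.   ] ft [ 1.6 -2.8 10.8] w 0.002 gf 5.1 q [-0.03  0.17 -0.68  0.72 -0.    0.66]
```

View pics/w2.png

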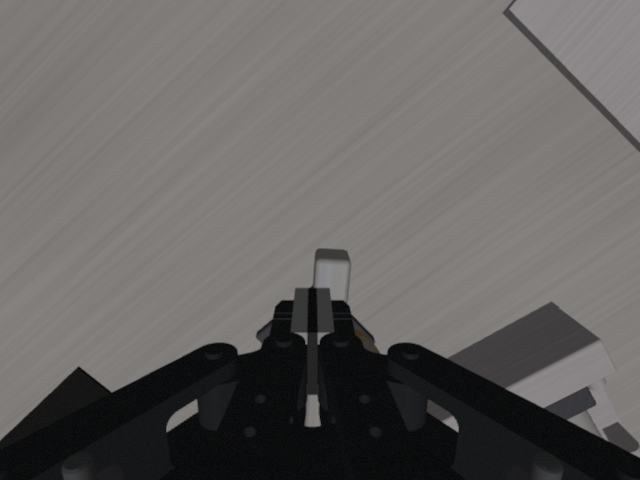

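```bash
cat >> h.py <<'E'
def tri(rs):
    A=np.zeros((3,3));b=np.zeros(3)
    for o,r in rs:
        r=r/np.linalg.norm(r);P=np.eye(3)-np.outer(r,r);A+=P;b+=P@o
    return np.linalg.solve(A,b)
E
python3 - <<'E'
from h import *
d0=np.load("wrist0.npy",allow_pickle=True).item();d1=np.load("w1.npy",allow_pickle=True).item()
print("tip",tri([ray(d0,150,63),ray(d1,321,243)]))
for d,y0,y1,x0,x1 in((d0,45,90,125,180),(d1,225,290,290,350)):
    print(np.round(proj(d,[0.4233,0.1072,.108]),1),np.round(proj(d,[0.4233,0.1072,.09]),1))
sc=np.load("scene0.npy",allow_pickle=True).item(); sd=np.load("side0.npy",allow_pickle=True).item()
print(tri([ray(d0,150,63),ray(sc,386,196)]))
s=grab("scene"); w=s["img"][150:270,270:430]; si=grab("side"); w2=si["img"][220:340,300:460]
cv2.imwrite("pics/c2.png",cv2.resize(np.hstack([w,w2])[:,:,::-1],None,fx=2.5,fy=2.5,interpolation=cv2.INTER_CUBIC))
E
```

```text
tip [0.4197418  0.10930149 0.09708167]
[149.9  63. ] [160.7  67. ]
[327.3 260.3] [325.7 246. ]
[0.41403394 0.11188585 0.08315293]
```

View pics/c2.png

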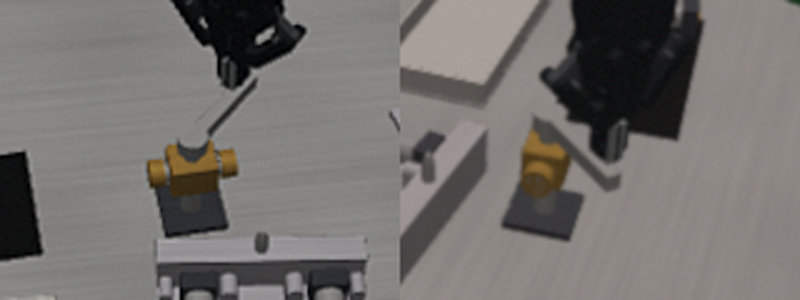

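The lever has followed about 35°, but the shut fingers now sit on top of it, so the grip was too high and slipped off. I'll check the height scale with the pins and the lever's current position.

Run:
```python
from h import *
d0=np.load("wrist0.npy",allow_pickle=True).item()
sc=np.load("scene0.npy",allow_pickle=True).item(); sd=np.load("side0.npy",allow_pickle=True).item()
for z in(.06,.076,.09):
    a=onz(d0,326.4,128.4,z);b=onz(d0,506.4,146.6,z);print(z,a,b,np.hypot(*(a-b)[:2]))
print("pinA tri w+scene",tri([ray(d0,326.4,128.4),ray(sc,375,244)]),"pinB",tri([ray(d0,506.4,146.6),ray(sc,379,298)]))
sn=grab("scene"); 
# lever tip and hub in live scene crop -> full px
for n,(u,v) in {"tip":(270+256/2.5,150+80/2.5),"hub":(270+194/2.5,150+142/2.5),"finger":(270+230/2.5,150+85/2.5)}.items(): print(n,u,v,[np.round(onz(sn,u,v,z),3) for z in(.09,.108)])
w=grab("wrist"); print("wr tip",onz(w,331,250,.108),onz(w,331,250,.088))
print("tri tip",tri([ray(w,331,250),ray(sn,270+256/2.5,150+80/2.5)]))
si=grab("side"); print("finger in side",proj(si,pose()[0]),"scene",proj(sn,pose()[0]), "crop finger tip side ~",300+615-400)
```

```text
0.06 [0.53534725 0.0674469  0.06      ] [0.67548732 0.05389103 0.06      ] 0.14079417846811176
0.076 [0.53481087 0.06763201 0.076     ] [0.66779398 0.05476844 0.076     ] 0.13360381899591425
0.09 [0.53434153 0.06779398 0.09      ] [0.66106231 0.05553617 0.09      ] 0.1273122544577413
pinA tri w+scene [0.53520122 0.06819777 0.06910382] pinB [0.67084117 0.05476253 0.06981685]
tip 372.4 182.0 [array([0.374, 0.088, 0.09 ]), array([0.39 , 0.084, 0.108])]
hub 347.6 206.8 [array([0.441, 0.021, 0.09 ]), array([0.456, 0.018, 0.108])]
finger 362.0 184.0 [array([0.377, 0.063, 0.09 ]), array([0.393, 0.06 , 0.108])]
wr tip [0.37334532 0.08374939 0.108     ] [0.37911004 0.0804117  0.088     ]
tri tip [0.37770458 0.08418669 0.09535686]
finger in side [382.29930158 291.24472263] scene [362.50372964 188.67442846] crop finger tip side ~ 515
```

The pins come out 133.6 mm apart at z = 76 mm (134 nominal), so the calibration is sound. The lever is at about 138°, about 7 mm to the tool's +y side. I'll re-grip lower.

Call:
servo_tool(series=[[[0,0,-0.04,0,-1],[0,0.007,0,3,1],[0,0,0,0,1],[0,0,0,0,1],[0,0,0,0,1],[0,0,0.02,0,1],[0,0,0.02,0,1],[0,0,0.016,0,1]]], force=50)

```text
clock: 3.17
eef_pos: [0.3893, 0.0684, 0.0672]
tool_rot: [-0.001, 0.358, 0.934, -0.0]
ft_force: [-0.4, -0.0, -0.1]
grip_width: 0.97
grasp_force: 0.0
```

Call:
servo_tool(series=[[[0,0,0,0,-1],[0,0,0,0,-1],[0,0,0,0,-1],[0,0,0,0,-1],[0,0,0,0,-1],[0,0,0,0,-1],[0,0,0,0,-1],[0,0,0,0,-1]]])

```text
clock: 3.83
eef_pos: [0.3911, 0.0686, 0.0696]
tool_rot: [0.001, 0.358, 0.934, 0.0]
ft_force: [-0.7, 0.6, 6.0]
grip_width: 0.147
grasp_force: 51.9
```

Call:
servo_tool(series=[[[0,-0.008,0,-6,-1],[0,-0.008,0,-6,-1],[0,-0.008,0,-6,-1],[0,-0.008,0,-6,-1],[0,-0.008,0,-6,-1],[0,-0.008,0,-6,-1],[0,0,0,0,-1],[0,0,0,0,-1]]])

```text
clock: 4.5
eef_pos: [0.3719, 0.0256, 0.0698]
tool_rot: [0.003, 0.052, 0.999, -0.0]
ft_force: [7.4, -1.3, -4.0]
grip_width: 0.15
grasp_force: 50.6
```

Run:
```python
from h import *
rep()
d=grab("wrist"); save(d,"w3")
```

```text
4.5 tcp [0.3719 0.0256 0.0698] th 174.0 tilt [ 0.005 -0.001 -1.   ] ft [ 7.4 -1.3 -4. ] w 0.15 gf 50.6 q [-0.13  0.15 -0.75  0.66 -0.   -0.02]
```

View pics/w3.png

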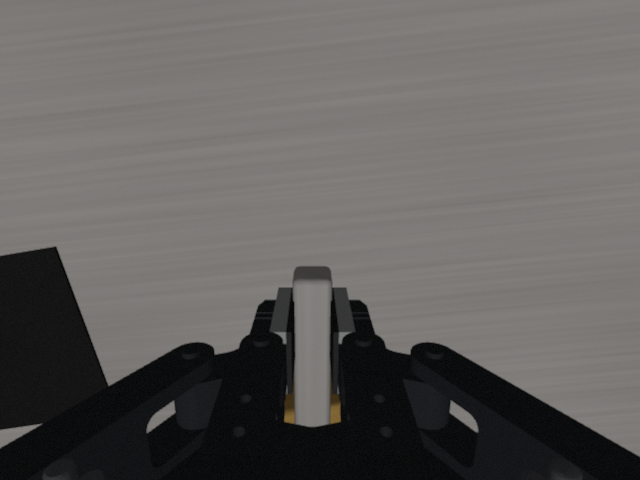

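The lever is now held firmly between the pads (u≈312, width 0.15). I'll continue to the closed stop.

Call:
servo_tool(series=[[[0,-0.0027,0,-2,-1],[0,-0.0027,0,-2,-1],[0,-0.0027,0,-2,-1],[0,0,0,0,-1],[0,0,0,0,-1],[0,0,0,0,-1],[0,0,0,0,-1],[0,0,0,0,-1]]])

```text
clock: 5.22
eef_pos: [0.3715, 0.0178, 0.0698]
tool_rot: [0.003, 0.0, 1.0, -0.0]
ft_force: [7.2, -0.4, -4.4]
grip_width: 0.145
grasp_force: 50.5
```

Call:
servo_tool(series=[[[0,-0.0027,0,-2,-1],[0,-0.0027,0,-2,-1],[0,0,0,0,-1],[0,0,0,0,-1],[0,0,0,0,-1],[0,0,0,0,-1],[0,0,0,0,-1],[0,0,0,0,-1]]])

```text
clock: 5.88
eef_pos: [0.3716, 0.0134, 0.0698]
tool_rot: [0.003, -0.035, 0.999, 0.001]
ft_force: [8.5, 4.3, -4.1]
grip_width: 0.149
grasp_force: 50.8
```

Run:
```python
from h import *
rep()
```

```text
5.88 tcp [0.3716 0.0134 0.0698] th 183.98 tilt [ 0.005  0.001 -1.   ] ft [ 8.5  4.3 -4.1] w 0.149 gf 50.8 q [-0.16  0.15 -0.76  0.66  0.   -0.23]
```

Call:
servo_tool(series=[[[0,-0.003,0,-1,-1],[0,-0.003,0,-1,-1],[0,0,0,0,-1],[0,0,0,0,-1],[0,0,0,0,-1],[0,0,0,0,-1],[0,0,0,0,-1],[0,0,0,0,-1]]])

```text
clock: 6.55
eef_pos: [0.3717, 0.0125, 0.0697]
tool_rot: [0.003, -0.053, 0.999, 0.006]
ft_force: [10.4, 32.5, 0.9]
grip_width: 0.149
grasp_force: 57.8
```

Run:
```python
from h import *
rep()
```

```text
6.55 tcp [0.3717 0.0125 0.0697] th 186.09 tilt [ 0.006  0.013 -1.   ] ft [10.4 32.5  0.9] w 0.149 gf 57.8 q [-0.18  0.15 -0.76  0.66  0.01 -0.28]
```

The reaction of 32 N shows the lever hard against the closed stop. I'll release it and lift.

Call:
servo_tool(series=[[[0,0.003,0,0,-1],[0,0,0,0,0.4],[0,0,0,0,0.4],[0,0,0,0,0.4],[0,0,0,0,0.4],[0,0,-0.04,0,0.4],[0,0,-0.04,0,0.4],[0,0,0,0,0.4]]], force=60)

```text
clock: 7.22
eef_pos: [0.3718, 0.0093, 0.1543]
tool_rot: [0.003, -0.052, 0.999, -0.001]
ft_force: [2.5, -0.2, 0.8]
grip_width: 0.702
grasp_force: 0.0
```

Run:
```python
from h import *
rep(); plan(0.6069,0.1189,0.15,174.5)
```

```text
7.22 tcp [0.3718 0.0093 0.1543] th 185.99 tilt [ 0.007 -0.001 -1.   ] ft [ 2.5 -0.2  0.8] w 0.702 gf 0.0 q [-0.17  0.04 -0.62  0.91 -0.   -0.28]
turn 11.5 then shift tool x -0.2235 y 0.1317 z 0.0043
```

Call:
servo_tool(series=[[[0,0,0,6,0.4],[0,0,0,5.5,0.4],[-0.032,0.0188,0,0,0.4],[-0.032,0.0188,0,0,0.4],[-0.032,0.0188,0,0,0.4],[-0.032,0.0188,0,0,0.4],[-0.032,0.0188,0,0,0.4],[-0.032,0.0188,0,0,0.4]]])

```text
clock: 7.88
eef_pos: [0.5721, 0.1045, 0.1486]
tool_rot: [-0.0, 0.048, 0.999, -0.0]
ft_force: [0.8, -0.7, -0.4]
grip_width: 0.699
grasp_force: 0.0
```

Call:
servo_tool(series=[[[-0.0315,0.0189,0,0,0.4],[0,0,0,0,0.4],[0,0,0,0,0.4],[0,0,0.03,0,0.4],[0,0,0.02,0,0.4],[0,0,0,0,0.4],[0,0,0,0,0.4],[0,0,0,0,0.4]]])

```text
clock: 8.55
eef_pos: [0.6041, 0.1193, 0.1004]
tool_rot: [0.001, 0.048, 0.999, 0.0]
ft_force: [0.4, -0.4, -0.5]
grip_width: 0.702
grasp_force: 0.0
```

Run:
```python
from h import *
rep(); plan(0.6069,0.1189,0.014,174.5)
d=grab("wrist"); save(d,"w4"); np.save("w4.npy",d,allow_pickle=True)
```

```text
8.55 tcp [0.6041 0.1193 0.1004] th 174.47 tilt [ 0.001 -0.    -1.   ] ft [ 0.4 -0.4 -0.5] w 0.702 gf 0.0 q [ 0.08  0.54 -0.07  0.96 -0.    0.17]
turn -0.0 then shift tool x -0.0028 y -0.0001 z 0.0864
```

View pics/w4.png

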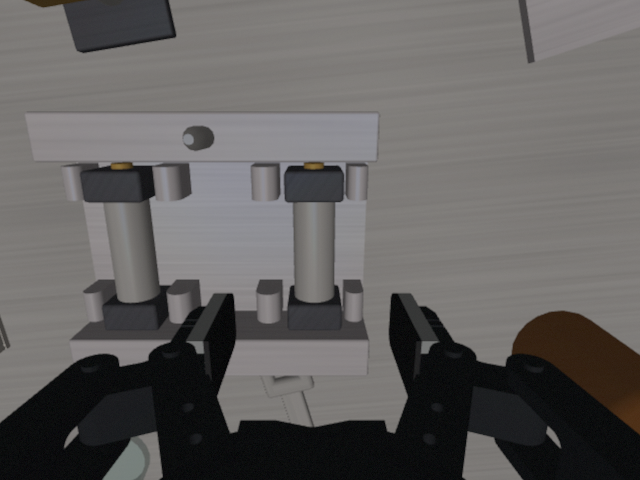

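The column in the +y bay is centred between the fingers (u≈314) and the ribs are clear of the finger paths. I'll descend and grip.

Call:
servo_tool(series=[[[-0.003,0,0.028,0,0.4],[0,0,0.028,0,0.4],[0,0,0.02,0,0.4],[0,0,0.01,0,0.4],[0,0,0,0,-1],[0,0,0,0,-1],[0,0,0,0,-1],[0,0,0,0,-1]]], force=60)

```text
clock: 9.27
eef_pos: [0.6085, 0.1197, 0.0152]
tool_rot: [0.002, 0.048, 0.999, 0.0]
ft_force: [-7.3, -5.8, 63.4]
grip_width: 0.146
grasp_force: 59.0
```

Call:
servo_tool(series=[[[0,0,0,0,-1],[0,0,0,0,-1],[0,0,0,0,-1],[0,0,-0.01,0,-1],[0,0,-0.03,0,-1],[0,0,-0.035,0,-1],[0,0,-0.035,0,-1],[0,0,-0.03,0,-1]]])

```text
clock: 9.93
eef_pos: [0.6075, 0.1194, 0.1567]
tool_rot: [0.001, 0.048, 0.999, 0.0]
ft_force: [1.2, 0.0, 0.3]
grip_width: 0.003
grasp_force: 0.0
```

Run:
```python
from h import *
rep()
d=np.load("scene0.npy",allow_pickle=True).item(); img=d["img"]
# tray outline: bright contour
hsv=cv2.cvtColor(img,cv2.COLOR_RGB2HSV); 
d0=np.load("wrist0.npy",allow_pickle=True).item()
for u,v in[(335,314),(430,314)]: print(onz(d0,u,v,.03))
c=[onz(d,u,v,.03)[:2] for u,v in[(183,279),(292,270),(296,322),(182,330)]]; print(np.mean(c,0)); print([np.degrees(np.arctan2(*(c[1]-c[0])))])
print("bottle",onz(d,495,325,0),"beaker",onz(d,329,375,0))
```

```text
9.93 tcp [0.6075 0.1194 0.1567] th 174.5 tilt [ 0.003  0.    -1.   ] ft [1.2 0.  0.3] w 0.003 gf 0.0 q [ 0.08  0.5   0.02  1.09 -0.    0.17]
[ 0.54652335 -0.10547611  0.03      ]
[ 0.63816945 -0.10533733  0.03      ]
[ 0.61668181 -0.23578246]
[np.float64(1.1644767333332045)]
bottle [0.72449014 0.29749402 0.        ] beaker [ 0.79461704 -0.0622029   0.        ]
```

The fingers closed over the top of the tube and slipped off. They seem to end higher than the reported TCP, so I'll check the fingertips in the images against the TCP projection.

Run:
```python
from h import *
w=grab("wrist"); p,t,s,M=pose()
for b in(0,.01,.019,.03): print(b,np.round(proj(w,p-M[:,2]*b),1), end=" ")
print()
sc=grab("scene"); sd=grab("side")
for b in(0,.01,.02,.03): print(b,np.round(proj(sc,p-M[:,2]*b),1),np.round(proj(sd,p-M[:,2]*b),1))
q=proj(sd,p).astype(int); r=proj(sc,p).astype(int); print(q,r)
def c(im,q,h=45): 
    x=im[q[1]-h:q[1]+h,q[0]-h:q[0]+h].copy(); cv2.circle(x,(h,h),1,(255,0,0),-1); return cv2.resize(x,(400,400))
cv2.imwrite("pics/c5.png",np.vstack([np.hstack([c(sd["img"],q),c(sc["img"],r)]),])[:,:,::-1])
save(w,"w5")
cv2.imwrite("pics/c6.png",np.vstack([np.hstack([c(sd["img"],q),c(sc["img"],r)]),np.zeros((1,800,3),np.uint8)])[:,:,::-1])
a=cv2.resize(w["img"],(266,200)); b=cv2.resize(np.hstack([c(sd["img"],q),c(sc["img"],r)]),(534,267))
big=np.zeros((480,800,3),np.uint8); big[:480,:640]=w["img"]; big[0:160,640:]=cv2.resize(c(sd["img"],q),(160,160)); big[160:320,640:]=cv2.resize(c(sc["img"],r),(160,160))
pp=proj(w,p); cv2.circle(big,tuple(int(k) for k in pp),2,(255,0,0),-1)
cv2.imwrite("pics/c7.png",big[:,:,::-1])
```

```text
0 [313.3 299.2] 0.01 [313.4 309.4] 0.019 [313.4 319.6] 0.03 [313.4 333.8] 
0 [409.2 244.5] [265.3 251.1]
0.01 [409.8 241.4] [265.1 246.7]
0.02 [410.3 238.4] [264.9 242.3]
0.03 [410.8 235.3] [264.6 237.7]
[265 251] [409 244]
```

View pics/c7.png

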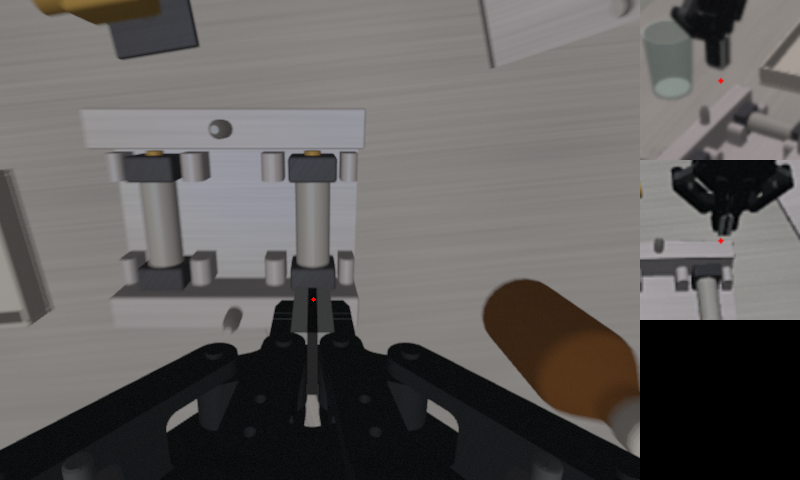

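The picture shows the real fingertips ending about 17–20 mm short of the reported TCP (red dot below the tips in both fixed views). The column is still in place (u≈313). I'll go about 18 mm deeper.

Call:
servo_tool(series=[[[0,0,0,0,0.2],[0,0,0,0,0.2],[0,0,0,0,0.2],[0,0,0.04,0,0.2],[0,0,0.04,0,0.2],[0,0,0.035,0,0.2],[0,0,0.02,0,0.2],[0,0,0.015,0,0.2]]], force=50)

```text
clock: 10.75
eef_pos: [0.6041, 0.1191, -0.0009]
tool_rot: [-0.003, 0.048, 0.999, -0.0]
ft_force: [-0.2, -0.1, -0.4]
grip_width: 0.6
grasp_force: 0.0
```

Call:
servo_tool(series=[[[0,0,0.01,0,0.2],[0,0,0,0,0.2],[0,0,0,0,-1],[0,0,0,0,-1],[0,0,0,0,-1],[0,0,0,0,-1],[0,0,0,0,-1],[0,0,0,0,-1]]])

```text
clock: 11.42
eef_pos: [0.6078, 0.1195, -0.0059]
tool_rot: [0.001, 0.048, 0.999, 0.0]
ft_force: [-0.0, 0.2, 6.4]
grip_width: 0.285
grasp_force: 49.7
```

Run:
```python
from h import *
rep()
```

```text
11.42 tcp [ 0.6078  0.1195 -0.0059] th 174.5 tilt [ 0.002  0.    -1.   ] ft [-0.   0.2  6.4] w 0.285 gf 49.7 q [ 0.08  0.65 -0.18  0.74  0.    0.17]
```

The grip is good now: 0.285 is about 26 mm, the tube diameter. I'll lift and carry toward the tray, looking on the way.

Call:
servo_tool(series=[[[0,0,-0.01,0,-1],[0,0,-0.02,0,-1],[0,0,-0.03,0,-1],[0,0,-0.035,0,-1],[0,0,-0.035,0,-1],[0,0,-0.035,0,-1],[0,0,-0.025,0,-1],[0,0,0,0,-1]]], force=60)

```text
clock: 12.08
eef_pos: [0.6097, 0.1196, 0.1895]
tool_rot: [0.004, 0.048, 0.999, 0.001]
ft_force: [1.0, -0.8, -1.8]
grip_width: 0.28
grasp_force: 59.3
```

Call:
servo_tool(series=[[[-0.0044,-0.0355,0,0,-1],[-0.0044,-0.0355,0,0,-1],[-0.0044,-0.0355,0,0,-1],[-0.0044,-0.0355,0,0,-1],[-0.0044,-0.0355,0,0,-1],[-0.0044,-0.0355,0,0,-1],[-0.0044,-0.0355,0,0,-1],[0,0,0,-4.5,-1]]])

```text
clock: 12.75
eef_pos: [0.6131, -0.1373, 0.1822]
tool_rot: [-0.0, 0.012, 1.0, -0.001]
ft_force: [-0.8, 0.6, -3.0]
grip_width: 0.278
grasp_force: 59.6
```

Run:
```python
from h import *
rep()
w=grab("wrist"); save(w,"w6"); np.save("w6.npy",w,allow_pickle=True)
sc=grab("scene"); save(sc,"sc6")
big=np.zeros((480,800,3),np.uint8); big[:,:640]=w["img"]; big[:160,640:]=sc["img"][240:400,160:320]; big[160:320,640:]=sc["img"][190:350,290:450]
cv2.imwrite("pics/c8.png",big[:,:,::-1])
```

```text
12.75 tcp [ 0.6131 -0.1373  0.1822] th 178.65 tilt [-0.001 -0.002 -1.   ] ft [-0.8  0.6 -3. ] w 0.278 gf 59.6 q [-0.34  0.5   0.1   1.16 -0.   -0.31]
```

View pics/c8.png

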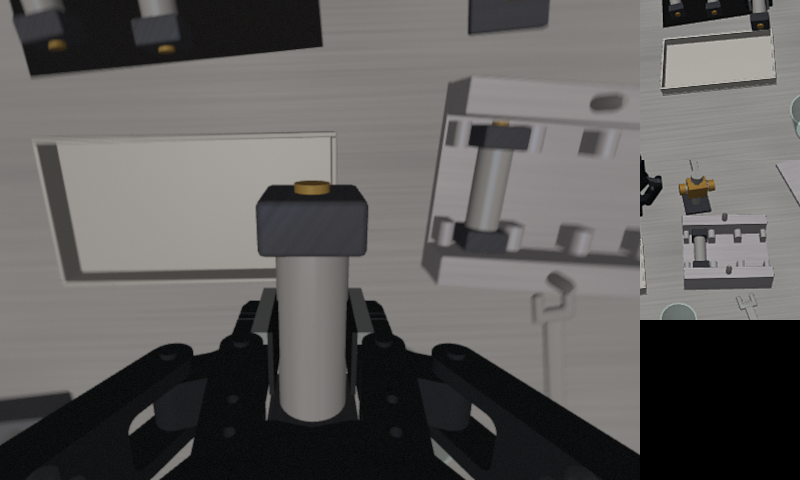

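The wrist picture shows the column held level. The tray rim corners are at (35,142), (336,133) and (66,282). The other spent column is undisturbed.

Run:
```python
from h import *
w=np.load("w6.npy",allow_pickle=True).item()
A,B,C=[onz(w,u,v,.03)[:2] for u,v in[(35,142),(336,133),(66,282)]]
print(A,B,C,np.linalg.norm(B-A),np.linalg.norm(C-A),np.degrees(np.arctan2(*(B-A)))); ctr=(B+C)/2; print("ctr",ctr)
for u,v in [(322,47),(32,76)]: print("mat",onz(w,u,v,.002))
y=(B-A)/np.linalg.norm(B-A)
for k in(-.055,.055): print(ctr+k*y)
t=ctr-.055*y
plan(*t,.0,181)
```

```text
[ 0.55058468 -0.35363828] [ 0.54919306 -0.11757481] [ 0.66881163 -0.3526295 ] 0.2360675706839104 0.11823125317932513 -0.3377606466333104
ctr [ 0.60900235 -0.23510216]
mat [ 0.48307159 -0.12680512  0.002     ]
mat [ 0.49910304 -0.36393298  0.002     ]
[ 0.60932657 -0.2901012 ]
[ 0.60867812 -0.18010311]
turn -2.1 then shift tool x 0.0063 y -0.1577 z 0.1821
```

Call:
servo_tool(series=[[[0.001,-0.0385,0,-1.4,-1],[0.001,-0.0385,0,0,-1],[0,-0.0385,0,0,-1],[0,-0.0385,0,0,-1],[0,0,0,0,-1],[0,0,0.03,0,-1],[0,0,0.04,0,-1],[0,0,0.04,0,-1]]])

```text
clock: 13.52
eef_pos: [0.6125, -0.284, 0.0724]
tool_rot: [0.001, -0.003, 1.0, -0.0]
ft_force: [0.6, 0.0, -3.4]
grip_width: 0.284
grasp_force: 60.1
```

Call:
servo_tool(series=[[[0,0,0.03,0,-1],[0,0,0.02,0,-1],[0,0,0.015,0,-1],[0,0,0.009,0,-1],[0,0,0.004,0,-1],[0,0,0.002,0,-1],[0,0,0,0,-1],[0,0,0,0,-1]]])

```text
clock: 14.18
eef_pos: [0.6126, -0.2851, -0.0059]
tool_rot: [0.001, -0.003, 1.0, -0.0]
ft_force: [0.4, -0.3, -2.2]
grip_width: 0.279
grasp_force: 60.0
```

Run:
```python
from h import *
rep()
```

```text
14.18 tcp [ 0.6126 -0.2851 -0.0059] th 180.39 tilt [ 0.001 -0.001 -1.   ] ft [ 0.4 -0.3 -2.2] w 0.279 gf 60.0 q [-0.54  0.74  0.01  0.83  0.   -0.55]
```

Call:
servo_tool(series=[[[0,0,0.003,0,-1],[0,0,0.002,0,-1],[0,0,0,0,-1],[0,0,0,0,0.1],[0,0,0,0,0.1],[0,0,0,0,0.1],[0,0,-0.02,0,0.1],[0,0,-0.03,0,0.1]]])

```text
clock: 14.85
eef_pos: [0.6096, -0.2836, 0.0355]
tool_rot: [-0.002, -0.003, 1.0, 0.002]
ft_force: [0.8, 0.8, 0.5]
grip_width: 0.551
grasp_force: 0.0
```

Call:
servo_tool(series=[[[0,0,-0.04,0,0.1],[0,0,-0.04,0,0.1],[0,0,-0.03,0,0.1],[0,0,0,0,0.1],[0,0,0,0,0.1],[0,0,0,0,0.1],[0,0,0,0,0.1],[0,0,0,0,0.1]]])

```text
clock: 15.52
eef_pos: [0.611, -0.2844, 0.1463]
tool_rot: [-0.001, -0.003, 1.0, 0.001]
ft_force: [-0.5, -0.6, -0.2]
grip_width: 0.547
grasp_force: 0.0
```

Run:
```python
from h import *
rep(); plan(.5957,.0035,-.006,174.5)
d=grab("wrist"); save(d,"w7")
d=grab("scene"); save(d,"sc7"); np.save("sc7.npy",d,allow_pickle=True)
```

```text
15.52 tcp [ 0.611  -0.2844  0.1463] th 180.4 tilt [-0.002  0.001 -1.   ] ft [-0.5 -0.6 -0.2] w 0.547 gf 0.0 q [-0.54  0.62  0.2   1.15 -0.   -0.55]
turn 5.9 then shift tool x 0.0428 y 0.2851 z 0.1523
```

Call:
servo_tool(series=[[[0,0,0,5.9,0.1],[0.0061,0.0407,0,0,0.1],[0.0061,0.0407,0,0,0.1],[0.0061,0.0407,0,0,0.1],[0.0061,0.0407,0,0,0.1],[0.0061,0.0407,0,0,0.1],[0.0061,0.0407,0,0,0.1],[0.0062,0.0409,0,0,0.1]]])

```text
clock: 16.28
eef_pos: [0.5959, 0.0049, 0.1475]
tool_rot: [-0.0, 0.048, 0.999, 0.0]
ft_force: [0.8, 0.7, -0.5]
grip_width: 0.552
grasp_force: 0.0
```

Call:
servo_tool(series=[[[0,0,0,0,0.1],[0,0,0,0,0.1],[0,0,0.03,0,0.1],[0,0,0.02,0,0.1],[0,0,0,0,0.1],[0,0,0,0,0.1],[0,0,0,0,0.1],[0,0,0,0,0.1]]])

```text
clock: 16.95
eef_pos: [0.5976, 0.0022, 0.0993]
tool_rot: [0.001, 0.048, 0.999, -0.0]
ft_force: [0.2, -0.1, 0.9]
grip_width: 0.551
grasp_force: 0.0
```

Run:
```python
from h import *
rep(); plan(.5957,.0035,-.006,174.5)
d=grab("wrist"); save(d,"w8"); np.save("w8.npy",d,allow_pickle=True)
# dark fittings + tube: profile of the column in row band
g=cv2.cvtColor(d["img"],cv2.COLOR_RGB2GRAY); m=((g<75)&(np.arange(480)[:,None]<285)).astype(np.uint8)
n,l,st,c=cv2.connectedComponentsWithStats(m)
for i in range(1,n):
    if st[i,4]>400: print(st[i],np.round(c[i],1),onz(d,*c[i],.044))
```

```text
16.95 tcp [0.5976 0.0022 0.0993] th 174.45 tilt [ 0.002 -0.    -1.   ] ft [ 0.2 -0.1  0.9] w 0.551 gf 0.0 q [-0.12  0.5  -0.13  0.93 -0.   -0.02]
turn -0.0 then shift tool x 0.0020 y 0.0011 z 0.1053
[   0    0   89   87 6358] [38.1 41.3] [ 0.47366292 -0.12545194  0.044     ]
[ 265    0  106   44 3702] [314.9  17.7] [0.47650067 0.01531361 0.044     ]
[ 288  156   88   39 2163] [319.8 175.5] [0.55488124 0.01067737 0.044     ]
[527 156  29  34 533] [537.6 171.3] [0.56415729 0.13088408 0.044     ]
[   0  178  146  107 2167] [115.8 224.9] [ 0.57180497 -0.10882316  0.044     ]
```

Call:
servo_tool(series=[[[0.002,0.001,0.03,0,0.1],[0,0,0.03,0,0.1],[0,0,0.025,0,0.1],[0,0,0.012,0,0.1],[0,0,0.008,0,0.1],[0,0,0,0,0.1],[0,0,0,0,-1],[0,0,0,0,-1]]], force=60)

```text
clock: 17.67
eef_pos: [0.5959, 0.0042, -0.0055]
tool_rot: [0.001, 0.048, 0.999, 0.0]
ft_force: [-7.2, 0.7, 23.1]
grip_width: 0.283
grasp_force: 54.6
```

Call:
servo_tool(series=[[[0,0,0,0,-1],[0,0,0,0,-1],[0,0,0,0,-1],[0,0,0,0,-1],[0,0,-0.01,0,-1],[0,0,-0.02,0,-1],[0,0,-0.03,0,-1],[0,0,-0.035,0,-1]]])

```text
clock: 18.33
eef_pos: [0.5932, 0.0042, 0.0885]
tool_rot: [-0.001, 0.048, 0.999, 0.0]
ft_force: [0.8, -0.5, -1.8]
grip_width: 0.279
grasp_force: 59.2
```

Call:
servo_tool(series=[[[0,0,-0.035,0,-1],[0,0,-0.03,0,-1],[0,0,-0.02,0,-1],[0,0,0,0,-1],[0,0,0,0,-1],[0,0,0,0,-1],[0,0,0,0,-1],[0,0,0,0,-1]]])

```text
clock: 19.0
eef_pos: [0.5937, 0.0042, 0.1715]
tool_rot: [-0.001, 0.048, 0.999, 0.0]
ft_force: [-1.0, 0.5, -3.0]
grip_width: 0.284
grasp_force: 59.3
```

Run:
```python
from h import *
rep(); plan(.611,-.181,-.010,180)
```

```text
19.0 tcp [0.5937 0.0042 0.1715] th 174.5 tilt [-0.003  0.    -1.   ] ft [-1.   0.5 -3. ] w 0.284 gf 59.3 q [-0.12  0.45 -0.03  1.1  -0.   -0.02]
turn -5.5 then shift tool x -0.0173 y -0.1852 z 0.1815
```

Call:
servo_tool(series=[[[0,0,0,-5.5,-1],[-0.0035,-0.037,0,0,-1],[-0.0035,-0.037,0,0,-1],[-0.0035,-0.037,0,0,-1],[-0.0034,-0.037,0,0,-1],[-0.0034,-0.037,0,0,-1],[0,0,0,0,-1],[0,0,0.03,0,-1]]])

```text
clock: 19.67
eef_pos: [0.6148, -0.1845, 0.1464]
tool_rot: [0.003, 0.002, 1.0, -0.002]
ft_force: [1.5, 0.1, -1.8]
grip_width: 0.279
grasp_force: 59.8
```

Call:
servo_tool(series=[[[0,0,0.04,0,-1],[0,0,0.035,0,-1],[0,0,0.03,0,-1],[0,0,0.02,0,-1],[0,0,0.014,0,-1],[0,0,0.008,0,-1],[0,0,0,0,-1],[0,0,0,0,-1]]])

```text
clock: 20.33
eef_pos: [0.6118, -0.1807, -0.0042]
tool_rot: [-0.0, -0.0, 1.0, 0.0]
ft_force: [0.8, -0.3, -2.2]
grip_width: 0.281
grasp_force: 59.7
```

Run:
```python
from h import *
rep()
```

```text
20.33 tcp [ 0.6118 -0.1807 -0.0042] th 180.0 tilt [-0.001  0.    -1.   ] ft [ 0.8 -0.3 -2.2] w 0.281 gf 59.7 q [-0.4   0.68 -0.11  0.78 -0.   -0.4 ]
```

Call:
servo_tool(series=[[[0,0,0.004,0,-1],[0,0,0.003,0,-1],[0,0,0,0,-1],[0,0,0,0,0.1],[0,0,0,0,0.1],[0,0,0,0,0.1],[0,0,-0.02,0,0.1],[0,0,-0.03,0,0.1]]])

```text
clock: 21.0
eef_pos: [0.6098, -0.18, 0.0371]
tool_rot: [-0.002, 0.0, 1.0, 0.001]
ft_force: [-0.4, -0.9, 0.4]
grip_width: 0.55
grasp_force: 0.0
```

Call:
servo_tool(series=[[[0,0,-0.04,0,0.1],[0,0,-0.04,0,0.1],[0,0,-0.04,0,0.1],[0.035,-0.026,0,0,0.1],[0.035,-0.026,0,0,0.1],[0.035,-0.026,0,0,0.1],[0.035,-0.026,0,0,0.1],[0,0,0,0,0.1]]])

```text
clock: 21.67
eef_pos: [0.4733, -0.2838, 0.1595]
tool_rot: [-0.001, 0.002, 1.0, -0.001]
ft_force: [1.5, -0.7, -0.5]
grip_width: 0.551
grasp_force: 0.0
```

Run:
```python
from h import *
rep()
d=grab("wrist"); save(d,"w9"); np.save("w9.npy",d,allow_pickle=True)
big=np.zeros((480,800,3),np.uint8); big[:,:640]=d["img"]; s=grab("scene"); save(s,"sc9"); big[:160,640:]=s["img"][230:390,160:320]; big[160:320,640:]=s["img"][160:320,400:560]; big[320:480,640:]=s["img"][190:350,290:450]
cv2.imwrite("pics/c9.png",big[:,:,::-1])
```

```text
21.67 tcp [ 0.4733 -0.2838  0.1595] th 179.73 tilt [-0.002 -0.002 -1.   ] ft [ 1.5 -0.7 -0.5] w 0.551 gf 0.0 q [-0.67  0.37 -0.17  1.03 -0.   -0.67]
```

View pics/c9.png

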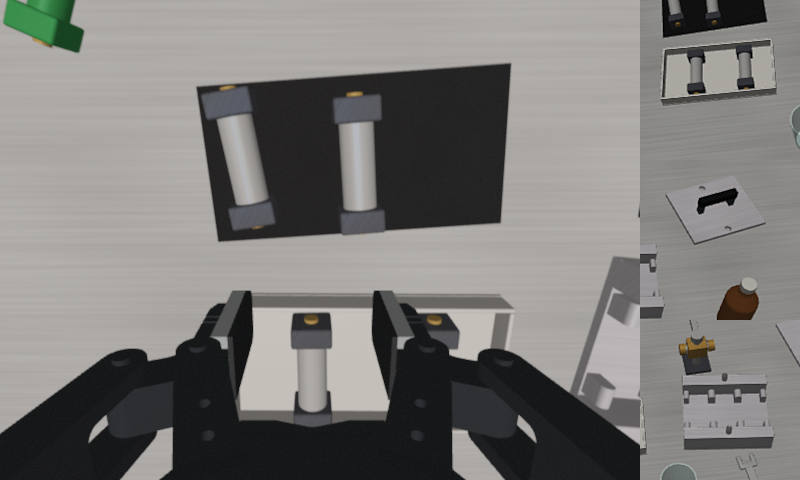

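Both spent columns are in the tray, and the bays and the cover look clear. The two fresh tubes on the mat run (225,115)–(257,203) and (356,123)–(359,208). I'll measure their axes by mask.

```bash
cat >> h.py <<'E'
def tubes(d,box,zc=.019):
    x0,y0,x1,y1=box; g=cv2.cvtColor(d["img"],cv2.COLOR_RGB2GRAY); m=np.zeros_like(g); m[y0:y1,x0:x1]=(g[y0:y1,x0:x1]>125)
    m=cv2.morphologyEx(m,cv2.MORPH_OPEN,np.ones((5,5),np.uint8))
    n,l,st,c=cv2.connectedComponentsWithStats(m); out=[]
    for i in range(1,n):
        if st[i,4]<1200 : continue
        pts=np.argwhere(l==i)[:,::-1].astype(np.float32); r=cv2.minAreaRect(pts); b=cv2.boxPoints(r)
        e=[np.linalg.norm(b[1]-b[0]),np.linalg.norm(b[2]-b[1])]
        A,B=((b[0]+b[1])/2,(b[2]+b[3])/2) if e[0]<e[1] else ((b[1]+b[2])/2,(b[0]+b[3])/2)
        P,Q=onz(d,*A,zc),onz(d,*B,zc)
        if P[0]>Q[0]: P,Q=Q,P
        v=Q-P; w_=min(e); out.append(((P+Q)/2,np.degrees(np.arctan2(v[1],v[0])),np.linalg.norm(v)))
        print("tube px",np.round(A),np.round(B),"w",round(w_,1),"ctr",np.round((P+Q)/2,4),"ang",round(out[-1][1],2),"len",round(out[-1][2],4))
    return out
E
python3 - <<'E'
from h import *
d=np.load("w9.npy",allow_pickle=True).item()
g=cv2.cvtColor(d["img"],cv2.COLOR_RGB2GRAY); print(g[160,[225,235,245,255,300,345,357,370]],g[100,228],g[215,360])
t=tubes(d,(205,100,495,230))
for u in((225,88,.019),(260,226,.019),(354,94,.019),(362,233,.019)): print("end",onz(d,*u))
E
```

```text
[ 58 173 174 138  34 151 184 148] 95 90
tube px [232. 116.] [250. 203.] w 30.6 ctr [ 0.429  -0.3379  0.019 ] ang 9.07 len 0.0669
tube px [356. 122.] [359. 210.] w 32.1 ctr [ 0.4344 -0.2491  0.019 ] ang 3.82 len 0.067
end [ 0.37677828 -0.34702142  0.019     ]
end [ 0.48045789 -0.32578118  0.019     ]
end [ 0.38129299 -0.25307275  0.019     ]
end [ 0.48656179 -0.24395592  0.019     ]
```

Run:
```python
from h import *
d=np.load("w9.npy",allow_pickle=True).item(); g=cv2.cvtColor(d["img"],cv2.COLOR_RGB2GRAY)
for x0,x1 in((205,285),(325,395)):
    m=np.zeros_like(g); m[112:210,x0:x1]=g[112:210,x0:x1]>125
    p=np.argwhere(m)[:,::-1].astype(np.float32); vx,vy,a,b=cv2.fitLine(p,cv2.DIST_L2,0,.01,.01).ravel()
    P,Q=[onz(d,a+vx/vy*(v-b),v,.019) for v in(118,206)]; print(np.degrees(np.arctan2(*(Q-P)[1::-1])),(P+Q)/2)
rep(); plan(.434,-.249,-.011,184.4)
```

```text
0.3367864177838911 [ 0.43090221 -0.34040015  0.019     ]
4.212689635242635 [ 0.43126345 -0.24900441  0.019     ]
21.77 tcp [ 0.4773 -0.2814  0.1596] th 179.83 tilt [ 0.001 -0.    -1.   ] ft [ 0.4 -0.2 -0.2] w 0.547 gf 0.0 q [-0.66  0.38 -0.16  1.03  0.   -0.66]
turn -4.6 then shift tool x 0.0407 y 0.0356 z 0.1706
```

Call:
servo_tool(series=[[[0,0,0,-4.6,0.1],[0.0204,0.0178,0,0,0.1],[0.0203,0.0178,0,0,0.1],[0,0,0.03,0,0.1],[0,0,0.03,0,0.1],[0,0,0,0,0.1],[0,0,0,0,0.1],[0,0,0,0,0.1]]])

```text
clock: 22.43
eef_pos: [0.436, -0.2481, 0.1001]
tool_rot: [0.0, -0.041, 0.999, -0.0]
ft_force: [0.5, -0.6, 0.5]
grip_width: 0.55
grasp_force: 0.0
```

Call:
servo_tool(series=[[[0,0,0,0,0.1],[0,0,0,0,0.1],[0,0,0,0,0.1],[0,0,0,0,0.1],[0,0,0,0,0.1],[0,0,0,0,0.1],[0,0,0,0,0.1],[0,0,0,0,0.1]]])

```text
clock: 23.1
eef_pos: [0.4347, -0.248, 0.0989]
tool_rot: [-0.0, -0.04, 0.999, 0.0]
ft_force: [-0.2, -0.2, 0.6]
grip_width: 0.551
grasp_force: 0.0
```

Run:
```python
from h import *
for k in range(3):
    rep(); d=grab("wrist")
np.save("w10.npy",d,allow_pickle=True); save(d,"w10")
g=cv2.cvtColor(d["img"],cv2.COLOR_RGB2GRAY)
p=proj(d,[.434,-.249,.019]); print("expected centre px",p)
# ends of column B along image column near expected: print transitions
for u in (int(p[0])-4,int(p[0]),int(p[0])+4):
    c=g[:,u].astype(int); e=[v for v in range(3,330) if abs(c[v+2]-c[v-2])>30]; print(u,e)
for v in(int(p[1])-25,int(p[1])-40): 
    c=g[v].astype(int); e=[u for u in range(180,460) if abs(c[u+2]-c[u-2])>30]; print(v,e)
t=tubes(d,(int(p[0])-60,60,int(p[0])+60,290))
```

```text
23.1 tcp [ 0.4347 -0.248   0.0989] th 184.6 tilt [-0.  0. -1.] ft [-0.2 -0.2  0.6] w 0.551 gf 0.0 q [-0.66  0.34 -0.4   0.83  0.   -0.74]
23.15 tcp [ 0.4347 -0.248   0.0989] th 184.59 tilt [-0.  0. -1.] ft [-0.3 -0.6 -0.8] w 0.55 gf 0.0 q [-0.66  0.34 -0.4   0.83 -0.   -0.74]
23.2 tcp [ 0.4347 -0.248   0.0989] th 184.6 tilt [-0.  0. -1.] ft [-0.3 -0.6 -0.7] w 0.55 gf 0.0 q [-0.66  0.34 -0.4   0.83 -0.   -0.74]
expected centre px [310.64555971 237.01480488]
306 [124, 125, 126, 127, 128, 149, 150, 151, 152, 153, 155, 156, 157, 158, 160, 187, 188, 189, 190, 191, 287, 288, 289, 290, 292, 293, 314, 315, 316, 317]
310 [124, 125, 126, 127, 128, 129, 149, 150, 151, 152, 153, 155, 156, 157, 158, 160, 161, 187, 188, 189, 190, 191, 287, 288, 289, 290, 292, 293, 314, 315, 316, 317]
314 [125, 126, 127, 128, 129, 149, 150, 151, 152, 153, 155, 156, 157, 158, 160, 187, 188, 189, 190, 191, 287, 288, 289, 290, 292, 314, 315, 316, 317]
212 [193, 194, 195, 196, 288, 289, 290, 291, 292, 328, 329, 330, 331, 332, 333]
197 [190, 191, 192, 193, 194, 288, 289, 290, 291, 292, 328, 329, 330, 331, 332, 333]
tube px [369.  94.] [250.  94.] w 67.0 ctr [ 0.3471 -0.2566  0.019 ] ang -85.37 len 0.0695
tube px [310. 189.] [310. 288.] w 39.0 ctr [ 0.4362 -0.2489  0.019 ] ang 4.57 len 0.0668
```

Run:
```python
from h import *
d=np.load("w10.npy",allow_pickle=True).item()
for v,z in((157,.036),(189,.036),(288.5,.032),(291.5,.036),(316,.036)): print(v,onz(d,310.3,v,z))
```

```text
157 [ 0.38202793 -0.25329136  0.036     ]
189 [ 0.40022211 -0.25184031  0.036     ]
288.5 [ 0.46424542 -0.24675247  0.032     ]
291.5 [ 0.46453413 -0.24671118  0.036     ]
316 [ 0.48143795 -0.24536304  0.036     ]
```

The column ends measure x = 0.382 and 0.481 (99.4 mm) and the bare tube 64.3 mm, so the centre is at (0.432, −0.249). I'll grasp it.

Call:
servo_tool(series=[[[0.0028,-0.001,0.03,0,0.1],[0,0,0.03,0,0.1],[0,0,0.025,0,0.1],[0,0,0.015,0,0.1],[0,0,0.01,0,0.1],[0,0,0,0,0.1],[0,0,0,0,-1],[0,0,0,0,-1]]], force=60)

```text
clock: 23.92
eef_pos: [0.4327, -0.2497, -0.0101]
tool_rot: [0.001, -0.04, 0.999, -0.0]
ft_force: [-6.5, 2.7, 23.3]
grip_width: 0.284
grasp_force: 50.6
```

Call:
servo_tool(series=[[[0,0,0,0,-1],[0,0,0,0,-1],[0,0,0,0,-1],[0,0,0,0,-1],[0,0,-0.01,0,-1],[0,0,-0.02,0,-1],[0,0,-0.03,0,-1],[0,0,-0.035,0,-1]]])

```text
clock: 24.58
eef_pos: [0.4309, -0.2484, 0.0847]
tool_rot: [-0.001, -0.04, 0.999, 0.001]
ft_force: [1.2, -0.2, -2.8]
grip_width: 0.28
grasp_force: 59.2
```

Call:
servo_tool(series=[[[0,0,-0.035,0,-1],[0,0,-0.03,0,-1],[0,0,-0.02,0,-1],[0,0,0,5,-1],[0,0,0,5.1,-1],[0,0,0,0,-1],[0,0,0,0,-1],[0,0,0,0,-1]]])

```text
clock: 25.25
eef_pos: [0.4318, -0.2491, 0.169]
tool_rot: [-0.0, 0.047, 0.999, 0.0]
ft_force: [-0.1, -0.4, -2.3]
grip_width: 0.275
grasp_force: 59.4
```

Run:
```python
from h import *
rep(); plan(.5957,.0035,.03,174.5)
```

```text
25.25 tcp [ 0.4318 -0.2491  0.169 ] th 174.66 tilt [-0.  0. -1.] ft [-0.1 -0.4 -2.3] w 0.275 gf 59.4 q [-0.67  0.27 -0.3   1.01  0.   -0.58]
turn 0.2 then shift tool x -0.1389 y 0.2671 z 0.1390
```

Call:
servo_tool(series=[[[-0.0174,0.0334,0,0.2,-1],[-0.0174,0.0334,0,0,-1],[-0.0174,0.0334,0,0,-1],[-0.0174,0.0334,0,0,-1],[-0.0174,0.0334,0,0,-1],[-0.0174,0.0334,0,0,-1],[-0.0173,0.0334,0,0,-1],[-0.0172,0.0333,0,0,-1]]])

```text
clock: 25.92
eef_pos: [0.5972, 0.0047, 0.1687]
tool_rot: [-0.0, 0.049, 0.999, 0.0]
ft_force: [1.0, -0.4, -2.2]
grip_width: 0.275
grasp_force: 59.5
```

Call:
servo_tool(series=[[[0,0,0,0,-1],[0,0,0,0,-1],[0,0,0.03,0,-1],[0,0,0.03,0,-1],[0,0,0.03,0,-1],[0,0,0,0,-1],[0,0,0,0,-1],[0,0,0,0,-1]]])

```text
clock: 26.58
eef_pos: [0.5973, 0.0021, 0.0805]
tool_rot: [0.001, 0.05, 0.999, -0.0]
ft_force: [-0.8, 0.5, -2.5]
grip_width: 0.279
grasp_force: 59.6
```

Call:
servo_tool(series=[[[0,0,0,0,-1],[0,0,0,0,-1],[0,0,0,0,-1],[0,0,0,0,-1],[0,0,0,0,-1],[0,0,0,0,-1],[0,0,0,0,-1],[0,0,0,0,-1]]])

```text
clock: 27.25
eef_pos: [0.5966, 0.0029, 0.0789]
tool_rot: [-0.0, 0.05, 0.999, -0.0]
ft_force: [-0.4, 0.3, -2.5]
grip_width: 0.276
grasp_force: 59.6
```

Run:
```python
from h import *
rep(); plan(.5957,.0035,0,174.5)
d=grab("wrist"); np.save("w11.npy",d,allow_pickle=True); save(d,"w11")
g=cv2.cvtColor(d["img"],cv2.COLOR_RGB2GRAY)
for b in((.5348,.0676,.076),(.6678,.0548,.076)): print("pin px",proj(d,b))
# fitting outer end edge px column centre
c=g[:,313].astype(int); print([v for v in range(3,330) if abs(c[v+2]-c[v-2])>30])
c=g[210].astype(int); print([u for u in range(180,460) if abs(c[u+2]-c[u-2])>30])
cv2.imwrite("pics/c11.png",d["img"][:,:,::-1])
```

```text
27.25 tcp [0.5966 0.0029 0.0789] th 174.31 tilt [-0. -0. -1.] ft [-0.4  0.3 -2.5] w 0.276 gf 59.6 q [-0.12  0.52 -0.16  0.89 -0.   -0.02]
turn -0.2 then shift tool x 0.0010 y 0.0005 z 0.0789
pin px [454.27310205 131.61447349]
pin px [428.29609584 405.68997985]
[27, 28, 30, 31, 32, 33, 103, 104, 175, 176, 177, 178, 180, 181, 182, 183, 189, 190, 191, 192, 249, 250, 251, 252]
[255, 257, 258, 259, 260, 365, 366, 367, 368]
```

Call:
servo_tool(series=[[[0.001,0.0005,0.02,-0.2,-1],[0,0,0.02,0,-1],[0,0,0.015,0,-1],[0,0,0.01,0,-1],[0,0,0.007,0,-1],[0,0,0.004,0,-1],[0,0,0,0,-1],[0,0,0,0,-1]]])

```text
clock: 27.97
eef_pos: [0.5961, 0.0033, 0.0034]
tool_rot: [0.0, 0.048, 0.999, -0.0]
ft_force: [0.3, -1.7, -1.8]
grip_width: 0.279
grasp_force: 59.8
```

Run:
```python
from h import *
rep()
d=np.load("w11.npy",allow_pickle=True).item()
g=cv2.cvtColor(d["img"],cv2.COLOR_RGB2GRAY)
print(g[118:146:2,436:474:2])
```

```text
27.97 tcp [0.5961 0.0033 0.0034] th 174.5 tilt [ 0.001 -0.    -1.   ] ft [ 0.3 -1.7 -1.8] w 0.279 gf 59.8 q [-0.12  0.61 -0.24  0.73  0.   -0.02]
[[ 72  69  72  74  73  73  75  72  74 106 138 147 147 147 147 148 146 146
  147]
 [ 71  73  73  76  78  78  78  77  75  73  81 143 147 148 147 148 148 148
  148]
 [ 73  76  77  79  81  81  81  83  80  79  75 102 148 149 148 148 148 149
  148]
 [ 76  76  79  80  83  85  85  85  87  84  86  76 127 147 148 146 148 147
  147]
 [ 77  78  81  82  84  87  88  89 119 132 135 128 115 146 146 145 145 145
  145]
 [ 77  77  81  84  85  87  89 116 136 135 135 135 136 144 146 146 146 145
  145]
 [ 77  81  83  85  85  87  89 131 135 136 135 135 137 148 147 147 147 147
  146]
 [ 78  78  81  83  87  88  89 136 136 136 135 135 137 147 146 146 147 147
  146]
 [ 76  80  81  82  85  86  87 128 136 135 135 137 139 146 145 145 145 144
  146]
 [ 76  77  81  82  83  84  83  92 126 135 132 111 140 145 146 145 146 144
  145]
 [ 72  76  76  77  79  79  81  82  80  87  75 122 146 145 146 146 145 145
  146]
 [ 74  73  75  77  77  76  77  78  75  74 119 146 147 147 147 147 147 147
  146]
 [ 70  72  72  73  73  74  74  73  68 128 148 148 148 147 148 148 147 147
  147]
 [140 131 126 111  91  92 113 132 143 147 147 147 147 146 146 146 147 146
  145]]
```

The pin tip in this view, (455.5,131), is within about 0.5 mm of the prediction. I'll lower the last few millimetres and release.

Call:
servo_tool(series=[[[0,0,0.003,0,-1],[0,0,0.002,0,-1],[0,0,0,0,-1],[0,0,0,0,-1],[0,0,0,0,0.1],[0,0,0,0,0.1],[0,0,0,0,0.1],[0,0,-0.02,0,0.1]]])

```text
clock: 28.63
eef_pos: [0.5932, 0.0037, 0.0152]
tool_rot: [-0.003, 0.048, 0.999, 0.0]
ft_force: [-0.5, 1.5, -0.3]
grip_width: 0.551
grasp_force: 0.0
```

Call:
servo_tool(series=[[[0,0,-0.03,0,0.1],[0,0,-0.04,0,0.1],[0,0,-0.04,0,0.1],[0,0,-0.03,0,0.1],[0,0,0,0,0.1],[0,0,0,0,0.1],[0,0,0,0,0.1],[0,0,0,0,0.1]]])

```text
clock: 29.3
eef_pos: [0.5948, 0.0035, 0.1566]
tool_rot: [-0.001, 0.048, 0.999, 0.0]
ft_force: [-0.2, 0.2, -0.0]
grip_width: 0.546
grasp_force: 0.0
```

Run:
```python
from h import *
rep(); plan(.43,-.337,.10,190.5)
d=grab("wrist"); save(d,"w12"); np.save("w12.npy",d,allow_pickle=True)
p=proj(d,[.5957,.0035,.027]); print(p)
t=tubes(d,(int(p[0])-28,int(p[1])-80,int(p[0])+28,int(p[1])+60),.027)
g=cv2.cvtColor(d["img"],cv2.COLOR_RGB2GRAY)
for z in((.5348,.0676,.076),(.6678,.0548,.076)):
    q=np.round(proj(d,z)).astype(int); print(q); print(g[q[1]-12:q[1]+13:2,q[0]-14:q[0]+15:2])
c=g[:,int(p[0])].astype(int); print([v for v in range(3,330) if abs(c[v+2]-c[v-2])>30])
```

```text
29.3 tcp [0.5948 0.0035 0.1566] th 174.5 tilt [-0.002  0.    -1.   ] ft [-0.2  0.2 -0. ] w 0.546 gf 0.0 q [-0.12  0.46 -0.05  1.07  0.   -0.02]
turn -16.0 then shift tool x 0.2241 y -0.3048 z 0.0566
[312.18874532 221.57853007]
[409 133]
[[138 137 138 137 137 137 137 138 137 138 137 137 137 136 136]
 [140 117  95  84  85  75  91 109 136 139 139 139 140 138 139]
 [ 81  64  68  72  73  73  72  68  77 137 142 143 142 142 142]
 [ 66  69  72  74  77  78  78  76  69  83 141 142 141 142 142]
 [ 68  70  74  77  80  82 112 126 113  66 135 139 139 139 139]
 [ 69  72  75  80  83 105 133 132 133 101 124 139 139 140 139]
 [ 68  71  76  79  82 117 133 133 133 103 127 140 140 140 140]
 [ 68  71  74  77  79 101 133 134 127  85 138 139 139 138 140]
 [ 65  71  71  74  76  76  91  95  80 111 138 138 138 139 139]
 [ 77  65  69  70  72  72  72  68 105 140 141 140 140 141 140]
 [138 129 112  92  74  68  91 124 141 141 142 141 141 141 140]
 [140 139 139 140 140 137 140 140 139 140 139 141 139 140 140]
 [140 141 140 140 141 141 141 141 140 140 140 140 139 140 140]]
[395 332]
[[ 10  11  12  10   9  43  54  54
[... 218 characters left out ...]

 [ 15  15  12   9   5  12  11  53  54  55  54  53  54  53  54]
 [  8  12   7  10   8   9   9  43  54  55  54  52  54  56  54]
 [ 10  10  10   6  11   9  10  18  53  54  56  54  53  55  54]
 [ 12  10   7  11  12   8   7   8  47  54  56  54  55  55  55]
 [ 10   9  13  10   8   9  18  19  42  77  77  77  76  77  75]
 [ 15   6  11  13  13  15  36  33  76 118 118 118 118 119  87]
 [ 12   8  11   7   9  12  34  35  77 119 118 118 106  31  12]
 [  7   7  14   8  12  17  36  34  93 118 118 119  49  15  11]
 [  9  13   7  13  11  15  37  34  93 118 118 100  10  10  15]]
[9, 10, 11, 12, 57, 58, 59, 60, 113, 114, 149, 150, 151, 155, 156, 157, 181, 182, 183, 184, 265, 266, 267, 268, 297, 298, 299, 300]
```

Call:
servo_tool(series=[[[0,0,0,-5.4,0.1],[0,0,0,-5.3,0.1],[0,0,0,-5.3,0.1],[0.0224,-0.0305,0,0,0.1],[0.0224,-0.0305,0,0,0.1],[0.0224,-0.0305,0,0,0.1],[0.0224,-0.0305,0,0,0.1],[0.0224,-0.0305,0,0,0.1]]])

```text
clock: 30.02
eef_pos: [0.5118, -0.1679, 0.1568]
tool_rot: [-0.001, -0.092, 0.996, 0.0]
ft_force: [0.8, -1.2, 0.4]
grip_width: 0.551
grasp_force: 0.0
```

Call:
servo_tool(series=[[[0.0224,-0.0305,0,0,0.1],[0.0224,-0.0305,0,0,0.1],[0.0224,-0.0305,0,0,0.1],[0.0224,-0.0305,0,0,0.1],[0.0225,-0.0303,0,0,0.1],[0,0,0.03,0,0.1],[0,0,0.027,0,0.1],[0,0,0,0,0.1]]])

```text
clock: 30.68
eef_pos: [0.4275, -0.3349, 0.0956]
tool_rot: [-0.003, -0.091, 0.996, 0.004]
ft_force: [-1.7, 1.7, 0.1]
grip_width: 0.546
grasp_force: 0.0
```

Call:
servo_tool(series=[[[0,0,0,0,0.1],[0,0,0,0,0.1],[0,0,0,0,0.1],[0,0,0,0,0.1],[0,0,0,0,0.1],[0,0,0,0,0.1],[0,0,0,0,0.1],[0,0,0,0,0.1]]])

```text
clock: 31.35
eef_pos: [0.431, -0.3371, 0.1011]
tool_rot: [0.0, -0.092, 0.996, -0.0]
ft_force: [0.9, -0.5, -0.1]
grip_width: 0.547
grasp_force: 0.0
```

Run:
```python
from h import *
w=np.load("w12.npy",allow_pickle=True).item()
print("placed:",[np.round(onz(w,312,v,z),4).tolist() for v,z in((156,.044),(182.5,.044),(266,.040),(298.5,.044))])
rep(); d=grab("wrist"); save(d,"w13"); np.save("w13.npy",d,allow_pickle=True)
p=proj(d,[.43,-.337,.019]); print(p)
t=tubes(d,(int(p[0])-60,130,int(p[0])+60,300))
g=cv2.cvtColor(d["img"],cv2.COLOR_RGB2GRAY)
for u in(306,312,318):
    c=g[:,u].astype(int); print([v for v in range(100,330) if abs(c[v+2]-c[v-2])>30])
for v in(205,220,235,250,265):
    c=g[v].astype(int); e=[u for u in range(200,440) if abs(c[u+2]-c[u-2])>30]; print(v,e)
```

```text
placed: [[0.5451, 0.0082, 0.044], [0.5634, 0.0065, 0.044], [0.6271, 0.0004, 0.04], [0.652, -0.002, 0.044]]
31.35 tcp [ 0.431  -0.3371  0.1011] th 190.51 tilt [ 0. -0. -1.] ft [ 0.9 -0.5 -0.1] w 0.547 gf 0.0 q [-0.8   0.42 -0.27  0.88  0.   -0.98]
[312.54070278 235.76241326]
tube px [312. 130.] [312. 299.] w 119.0 ctr [ 0.4195 -0.3396  0.019 ] ang 10.52 len 0.1114
tube px [287. 252.] [285. 300.] w 36.1 ctr [ 0.4611 -0.3491  0.019 ] ang 7.07 len 0.0344
[138, 139, 140, 141, 142, 226, 227, 228, 254, 255, 313, 314, 315, 316, 319, 320, 321, 322, 323]
[139, 140, 141, 142, 143, 226, 227, 228, 253, 254, 255, 314, 315, 316, 317]
[139, 140, 141, 142, 143, 144, 314, 315, 316, 317, 318]
205 [266, 267, 268, 269, 270]
220 [262, 263, 264, 265, 266, 282, 283, 284, 285, 286, 287, 288, 295, 296, 297, 298, 299, 300]
235 [259, 260, 261, 262, 314, 315, 316, 317]
250 [260, 261, 262, 263, 313, 314, 315]
265 [260, 261, 262, 263, 264, 266, 267, 268, 269, 270, 304, 305, 306, 307, 308, 309]
```

The placed column is centred in its bay at (0.595, 0.0035). The second fresh column doesn't appear where it was, so it may have been knocked. I'll look.

Run:
```python
from h import *
d=np.load("w13.npy",allow_pickle=True).item()
big=np.zeros((480,800,3),np.uint8); big[:,:640]=d["img"]; s=grab("scene"); np.save("sc13.npy",s,allow_pickle=True); big[:160,640:]=s["img"][180:340,160:320]; big[160:320,640:]=s["img"][160:320,400:560]; big[320:480,640:]=s["img"][190:350,290:450]
cv2.imwrite("pics/c13.png",big[:,:,::-1])
```

```text
(no output)
```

View pics/c13.png

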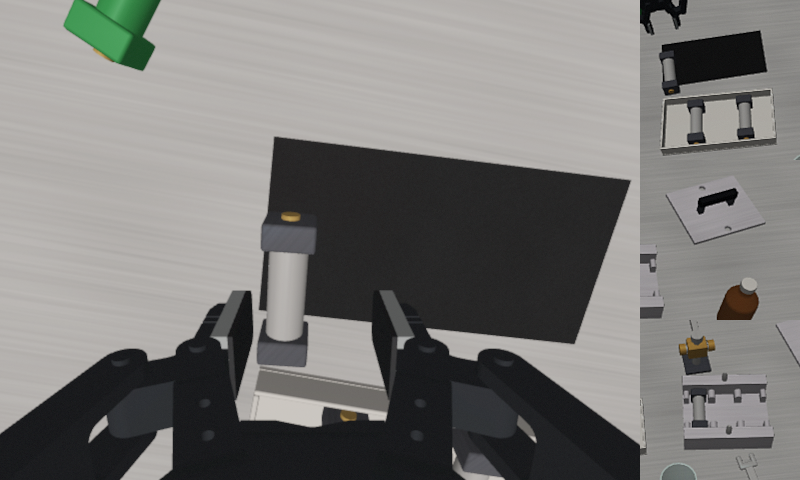

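The second fresh column was knocked about 4 cm in +x. It now lies half off the mat's edge, with its tube from (290,250) to (285,338) in the wrist view. I'll measure it.

Run:
```python
from h import *
d=np.load("w13.npy",allow_pickle=True).item(); g=cv2.cvtColor(d["img"],cv2.COLOR_RGB2GRAY).astype(int)
for u in(280,285,290): print(u,[v for v in range(200,380) if abs(g[v+2,u]-g[v-2,u])>25])
pts=[]
for v in range(258,334,4):
    r=g[v,255:325]; e=np.diff(r); 
    b=np.flatnonzero(r>128)+255; seg=[x for x in b if 262<x<312]; print(v,seg[0],seg[-1],end=" | ")
print(); print(g[270,255:320:3],g[325,255:320:3])
```

```text
280 [223, 224, 225, 226, 227, 250, 251, 252, 253, 338, 339, 340, 341, 342, 344, 345, 364, 365, 366, 367, 368, 369, 374, 375]
285 [210, 211, 212, 213, 214, 215, 216, 217, 218, 219, 220, 221, 222, 224, 225, 226, 227, 250, 251, 252, 253, 254, 339, 340, 341, 342, 344, 345, 364, 365, 366, 367, 369, 370, 375, 376]
290 [210, 211, 212, 214, 215, 216, 217, 219, 220, 221, 222, 223, 224, 225, 226, 227, 251, 252, 253, 254, 338, 339, 340, 341, 342, 344, 345, 364, 365, 366, 367, 368, 369, 370, 371, 376]
258 270 305 | 262 270 304 | 266 269 304 | 270 269 304 | 274 269 303 | 278 269 303 | 282 269 303 | 286 269 303 | 290 268 302 | 294 268 302 | 298 268 302 | 302 268 301 | 306 268 301 | 310 268 301 | 314 263 301 | 318 263 311 | 322 267 311 | 326 267 311 | 330 267 311 | 
[179 179 165  38  38 150 163 169 176 181 182 179 174 169 162 154 140 101
  38  38  37  40] [175 176 141  43 145 161 167 175 179 179 176 175 167 161 151 132  67  44
 178 179 179 178]
```

Run:
```python
from h import *
d=np.load("w13.npy",allow_pickle=True).item()
E=[onz(d,u,v,z) for u,v,z in((289.5,225,.036),(288.2,252,.036),(283.5,340,.032),(283.3,344,.036),(282,366.5,.036))]
for e in E: print(np.round(e,4))
a,b=onz(d,288.2,252,.019),onz(d,283.5,340,.019); print("ang",np.degrees(np.arctan2(*(b-a)[1::-1])))
c=(E[1]+E[3])/2; c2=(E[0]+E[4])/2; print(c,c2,np.linalg.norm(E[3]-E[1]),np.linalg.norm(E[4]-E[0]))
p=proj(d,[c[0],c[1],.019]); u=288.2-4.7*(p[1]-252)/88; q=onz(d,u,p[1],.019); print("axis ctr",q)
rep(); plan(c[0],q[1],-.011,180+np.degrees(np.arctan2(*(b-a)[1::-1])))
```

```text
[ 0.4212 -0.3528  0.036 ]
[ 0.4382 -0.3507  0.036 ]
[ 0.5012 -0.3435  0.032 ]
[ 0.5017 -0.3432  0.036 ]
[ 0.5187 -0.3413  0.036 ]
ang 6.671219231422501
[ 0.46993826 -0.34696846  0.036     ] [ 0.46993881 -0.34704439  0.036     ] 0.06396684051400231 0.0982102232095386
axis ctr [ 0.47007017 -0.34767621  0.019     ]
31.45 tcp [ 0.4309 -0.3371  0.101 ] th 190.5 tilt [ 0. -0. -1.] ft [0.  0.8 0. ] w 0.547 gf 0.0 q [-0.8   0.42 -0.27  0.88  0.   -0.98]
turn 3.8 then shift tool x -0.0375 y -0.0150 z 0.1120
```

Call:
servo_tool(series=[[[0,0,0,3.8,0.1],[-0.0188,-0.0075,0,0,0.1],[-0.0187,-0.0075,0,0,0.1],[0,0,0,0,0.1],[0,0,0,0,0.1],[0,0,0.03,0,0.1],[0,0,0.03,0,0.1],[0,0,0.025,0,0.1]]])

```text
clock: 32.12
eef_pos: [0.4688, -0.3471, 0.0146]
tool_rot: [-0.0, -0.058, 0.998, 0.0]
ft_force: [-0.2, -0.1, -0.8]
grip_width: 0.548
grasp_force: 0.0
```

Call:
servo_tool(series=[[[0,0,0.015,0,0.1],[0,0,0.011,0,0.1],[0,0,0,0,0.1],[0,0,0,0,-1],[0,0,0,0,-1],[0,0,0,0,-1],[0,0,0,0,-1],[0,0,0,0,-1]]], force=60)

```text
clock: 32.78
eef_pos: [0.4704, -0.3483, -0.0087]
tool_rot: [0.001, -0.058, 0.998, -0.001]
ft_force: [-2.3, 0.3, 8.0]
grip_width: 0.277
grasp_force: 59.3
```

Call:
servo_tool(series=[[[0,0,0,0,-1],[0,0,-0.01,0,-1],[0,0,-0.02,0,-1],[0,0,-0.03,0,-1],[0,0,-0.035,0,-1],[0,0,-0.035,0,-1],[0,0,-0.03,0,-1],[0,0,-0.02,0,-1]]])

```text
clock: 33.45
eef_pos: [0.4707, -0.3483, 0.1742]
tool_rot: [0.001, -0.058, 0.998, -0.001]
ft_force: [0.4, -0.2, -2.6]
grip_width: 0.278
grasp_force: 59.3
```

Call:
servo_tool(series=[[[0,0,0,6.1,-1],[0,0,0,6.1,-1],[0,0,0,0,-1],[0,0,0,0,-1],[0,0,0,0,-1],[0,0,0,0,-1],[0,0,0,0,-1],[0,0,0,0,-1]]])

```text
clock: 34.12
eef_pos: [0.4698, -0.3475, 0.1697]
tool_rot: [-0.0, 0.047, 0.999, 0.0]
ft_force: [-0.2, 0.4, -2.8]
grip_width: 0.282
grasp_force: 59.4
```

Run:
```python
from h import *
rep(); plan(.6069,.1189,.06,174.5)
d=grab("wrist"); save(d,"w14")
```

```text
34.12 tcp [ 0.4698 -0.3475  0.1697] th 174.56 tilt [-0.  0. -1.] ft [-0.2  0.4 -2.8] w 0.282 gf 59.4 q [-0.76  0.43 -0.06  1.08  0.   -0.67]
turn 0.1 then shift tool x -0.0917 y 0.4774 z 0.1097
```

Call:
servo_tool(series=[[[-0.0076,0.0398,0,0,-1],[-0.0076,0.0398,0,0,-1],[-0.0076,0.0398,0,0,-1],[-0.0076,0.0398,0,0,-1],[-0.0076,0.0398,0,0,-1],[-0.0076,0.0398,0,0,-1],[-0.0077,0.0398,0,0,-1],[-0.0077,0.0398,0,0,-1]]])

```text
clock: 34.83
eef_pos: [0.5614, -0.0346, 0.1701]
tool_rot: [0.0, 0.048, 0.999, -0.0]
ft_force: [1.3, 0.2, -3.3]
grip_width: 0.272
grasp_force: 59.7
```

Call:
servo_tool(series=[[[-0.0077,0.0398,0,0,-1],[-0.0077,0.0398,0,0,-1],[-0.0077,0.0397,0,0,-1],[-0.0077,0.0397,0,0,-1],[0,0,0,0,-1],[0,0,0.03,0,-1],[0,0,0.03,0,-1],[0,0,0.02,0,-1]]])

```text
clock: 35.5
eef_pos: [0.606, 0.1191, 0.0875]
tool_rot: [-0.001, 0.047, 0.999, -0.0]
ft_force: [-0.8, 0.1, -3.7]
grip_width: 0.278
grasp_force: 59.9
```

Call:
servo_tool(series=[[[0,0,0,0,-1],[0,0,0,0,-1],[0,0,0,0,-1],[0,0,0,0,-1],[0,0,0,0,-1],[0,0,0,0,-1],[0,0,0,0,-1],[0,0,0,0,-1]]])

```text
clock: 36.17
eef_pos: [0.6073, 0.1188, 0.0903]
tool_rot: [0.0, 0.048, 0.999, 0.0]
ft_force: [-0.9, 0.3, -2.6]
grip_width: 0.277
grasp_force: 59.9
```

Run:
```python
from h import *
rep(); plan(.6069,.1189,.0,174.5)
d=grab("wrist"); save(d,"w15"); np.save("w15.npy",d,allow_pickle=True)
g=cv2.cvtColor(d["img"],cv2.COLOR_RGB2GRAY)
c=g[:,313].astype(int); print([v for v in range(3,330) if abs(c[v+2]-c[v-2])>30])
c=g[210].astype(int); print([u for u in range(180,460) if abs(c[u+2]-c[u-2])>30])
```

```text
36.17 tcp [0.6073 0.1188 0.0903] th 174.5 tilt [ 0.001  0.    -1.   ] ft [-0.9  0.3 -2.6] w 0.277 gf 59.9 q [ 0.08  0.55 -0.08  0.94  0.    0.17]
turn 0.0 then shift tool x 0.0004 y 0.0001 z 0.0903
[106, 176, 177, 178, 179, 180, 181, 182, 183, 184, 185, 190, 191, 192, 193, 194, 250, 251, 252, 253]
[257, 258, 259, 260, 365, 366, 367, 368]
```

Call:
servo_tool(series=[[[0,0,0.025,0,-1],[0,0,0.025,0,-1],[0,0,0.015,0,-1],[0,0,0.01,0,-1],[0,0,0.007,0,-1],[0,0,0.004,0,-1],[0,0,0.002,0,-1],[0,0,0,0,-1]]])

```text
clock: 36.88
eef_pos: [0.6074, 0.1188, 0.0022]
tool_rot: [0.0, 0.048, 0.999, 0.0]
ft_force: [0.2, -0.1, -2.6]
grip_width: 0.278
grasp_force: 60.0
```

Call:
servo_tool(series=[[[0,0,0.002,0,-1],[0,0,0.002,0,-1],[0,0,0,0,-1],[0,0,0,0,-1],[0,0,0,0,0.1],[0,0,0,0,0.1],[0,0,0,0,0.1],[0,0,-0.02,0,0.1]]])

```text
clock: 37.55
eef_pos: [0.6047, 0.1185, 0.0151]
tool_rot: [-0.002, 0.048, 0.999, -0.0]
ft_force: [-0.3, -0.5, 0.0]
grip_width: 0.552
grasp_force: 0.0
```

Call:
servo_tool(series=[[[0,0,-0.03,0,0.1],[0,0,-0.04,0,0.1],[0,0,-0.04,0,0.1],[0,0,-0.03,0,0.1],[0,0,0,0,1],[0,0,0,0,1],[0,0,0,0,1],[0,0,0,0,1]]])

```text
clock: 38.22
eef_pos: [0.6062, 0.1187, 0.1565]
tool_rot: [-0.001, 0.048, 0.999, -0.0]
ft_force: [-0.0, -0.7, 0.3]
grip_width: 1.001
grasp_force: 0.0
```

Run:
```python
from h import *
rep(); d=grab("wrist"); save(d,"w16"); np.save("w16.npy",d,allow_pickle=True)
g=cv2.cvtColor(d["img"],cv2.COLOR_RGB2GRAY)
p=proj(d,[.6069,.1189,.027]); u=int(p[0]); c=g[:,u].astype(int); print(p,[v for v in range(100,330) if abs(c[v+2]-c[v-2])>30])
r=g[int(p[1])].astype(int); print([x for x in range(u-60,u+60) if abs(r[x+2]-r[x-2])>25])
sc=grab("scene"); np.save("sc16.npy",sc,allow_pickle=True)
# cover: green? find handle (dark) blob in scene near (476,208)
gs=cv2.cvtColor(sc["img"],cv2.COLOR_RGB2GRAY); m=np.zeros_like(gs); m[150:270,400:560]=gs[150:270,400:560]<40
n,l,st,ce=cv2.connectedComponentsWithStats(m)
for i in range(1,n):
    if st[i,4]>60: print(st[i],ce[i],onz(sc,*ce[i],.044))
```

```text
38.22 tcp [0.6062 0.1187 0.1565] th 174.5 tilt [-0.002 -0.    -1.   ] ft [-0.  -0.7  0.3] w 1.001 gf 0.0 q [0.08 0.5  0.02 1.1  0.   0.17]
[312.53676245 221.34253619] [150, 151, 156, 157, 158, 159, 183, 184, 185, 186, 266, 267, 268, 269, 296, 297, 298, 299, 300]
[294, 295, 296, 328, 329, 330, 331]
[ 400  150   50   28 1143] [424.20822397 161.59317585] [0.28139882 0.23578235 0.044     ]
[ 400  170   54   67 1863] [423.61567364 202.22490607] [0.41122013 0.20644079 0.044     ]
[457 189  41  25 441] [476.64172336 199.01133787] [0.41669168 0.33274564 0.044     ]
```

Both fresh columns are in place. Next I'll move to look down on the cover.

Call:
servo_tool(series=[[[0,0,-0.022,7.1,0.3],[0,0,-0.022,7.1,0.3],[0,0,0,7.1,0.3],[0,0,0,7.1,0.3],[0,0,0,7.1,0.3],[0,0,0,7.1,0.3],[0,0,0,7.1,0.3],[0,0,0,7.1,0.3]]])

```text
clock: 38.98
eef_pos: [0.6066, 0.1187, 0.2008]
tool_rot: [-0.001, 0.52, 0.854, -0.0]
ft_force: [-0.1, -0.4, -0.4]
grip_width: 0.647
grasp_force: 0.0
```

Call:
servo_tool(series=[[[0,0,0,7.1,0.3],[0,0,0,7.1,0.3],[0,0,0,0.5,0.3],[0.0316,-0.0173,0,0,0.3],[0.0316,-0.0173,0,0,0.3],[0.0316,-0.0173,0,0,0.3],[0.0316,-0.0173,0,0,0.3],[0.0316,-0.0173,0,0,0.3]]])

```text
clock: 39.65
eef_pos: [0.4857, 0.2541, 0.2013]
tool_rot: [-0.0, 0.621, 0.784, -0.0]
ft_force: [0.6, 0.6, -0.5]
grip_width: 0.647
grasp_force: 0.0
```

Call:
servo_tool(series=[[[0.0316,-0.0173,0,0,0.3],[0.0316,-0.0173,0,0,0.3],[0.0316,-0.0173,0,0,0.3],[0,0,0,0,0.3],[0,0,0,0,0.3],[0,0,0,0,0.3],[0,0,0,0,0.3],[0,0,0,0,0.3]]])

```text
clock: 40.32
eef_pos: [0.4161, 0.3331, 0.2017]
tool_rot: [0.0, 0.623, 0.782, -0.0]
ft_force: [-0.5, -0.5, 0.2]
grip_width: 0.65
grasp_force: 0.0
```

Call:
servo_tool(series=[[[0,0,0,0,0.3],[0,0,0,0,0.3],[0,0,0,0,0.3],[0,0,0,0,0.3],[0,0,0,0,0.3],[0,0,0,0,0.3],[0,0,0,0,0.3],[0,0,0,0,0.3]]])

```text
clock: 40.98
eef_pos: [0.4153, 0.334, 0.2019]
tool_rot: [0.0, 0.622, 0.783, 0.0]
ft_force: [-0.3, 0.2, -0.5]
grip_width: 0.647
grasp_force: 0.0
```

Run:
```python
from h import *
rep(); d=grab("wrist"); save(d,"w17"); np.save("w17.npy",d,allow_pickle=True)
g=cv2.cvtColor(d["img"],cv2.COLOR_RGB2GRAY)
m=(g<45).astype(np.uint8); n,l,st,ce=cv2.connectedComponentsWithStats(m)
for i in range(1,n):
    if st[i,4]>300: print(st[i],np.round(ce[i],1))
for h in((.348,.319,.008),(.481,.35,.008)): print("hole pred",proj(d,h))
gg=cv2.GaussianBlur(g,(5,5),1)
c=cv2.HoughCircles(gg,cv2.HOUGH_GRADIENT,1,40,param1=60,param2=12,minRadius=5,maxRadius=12); print(None if c is None else np.round(c[0][:12],1))
```

```text
40.98 tcp [0.4153 0.334  0.2019] th 103.01 tilt [ 0.  0. -1.] ft [-0.3  0.2 -0.5] w 0.647 gf 0.0 q [ 0.54  0.31 -0.15  1.11  0.    1.88]
[ 300  150   22  115 2367] [309.8 206.1]
[ 558  278   82  106 5396] [603.5 320.1]
[    0   293   640   187 61313] [316.7 418.3]
hole pred [237.6667592  202.76477595]
hole pred [385.27171959 202.58335397]
[[237.5 198.5   9.6]
 [380.5 199.5   7.1]]
```

Run:
```python
from h import *
d=np.load("w17.npy",allow_pickle=True).item(); g=cv2.cvtColor(d["img"],cv2.COLOR_RGB2GRAY)
a,b=onz(d,237.5,198.5,.008),onz(d,380.5,199.5,.008); v=b-a; print(a,b,(a+b)/2,np.linalg.norm(v),np.degrees(np.arctan2(v[1],v[0])))
print(g[186:214:2,226:252:2]); print(g[186:214:2,368:396:2])
# handle top face: rows/cols extents
m=(g<45).astype(np.uint8); n,l=cv2.connectedComponents(m); i=l[206,310]
for v in range(150,266,8): 
    u=np.flatnonzero(l[v]==i); print(v,u.min(),u.max(),end="; ")
```

```text
[0.34715505 0.32290403 0.008     ] [0.47591156 0.35178568 0.008     ] [0.4115333  0.33734486 0.008     ] 0.13195601004091348 12.64286752411443
[[138 135 139 139 139 140 139 138 140 140 136 137 138]
 [138 135 139 139 138 139 139 138 140 141 136 136 139]
 [136 135 137 137 127 122 123 126 138 140 136 137 138]
 [138 136 133 115 115 116 115 115 114 135 136 137 138]
 [137 134 109 101 118 116 115 117 116 115 133 136 139]
 [137 125  87 112 118 116 114 118 116 117 120 137 138]
 [137 120  77 109 117 116 115 118 116 117 117 137 138]
 [136 123  84 102 117 115 116 118 115 117 113 137 139]
 [135 129 100  65 110 115 115 118 115 116 117 137 138]
 [136 138 115  91  66 100 117 118 105 105 131 137 138]
 [136 137 134 117  97  82  76  85 102 128 137 137 138]
 [135 137 136 140 131 123 119 125 133 140 137 137 138]
 [135 137 137 139 139 140 141 138 139 141 137 136 137]
 [135 137 136 140 138 141 141 140 138 141 137 136 138]]
[[135 138 136 132 133 136 135 135 133 134 136 139 136 136]
 [135 138 136 133 133 136 136 133 132 133 137 138 137 136]
 [135 138 135 133 134 136 136 134 133 134 136 137 137 137]
 [136 138 135 134 134 132 124 117 116 122 135 139 136 136]
 [135 139 135 133 123 114 116 118 116 112 112 135 137 136]
 [136 140 135 127 111 117 118 118 116 117 103 113 137 136]
 [136 138 135 113 116 118 119 117 116 118 107  98 131 136]
 [136 139 135 107 117 118 118 117 116 118 108  90 126 137]
 [137 139 135 107 117 118 118 116 116 120  91  93 128 136]
 [137 139 135 109 113 119 118 116 118 112  64 104 136 136]
 [137 139 135 123  98 104 113 111  95  68  99 123 137 136]
 [137 138 134 134 121  96  82  81  85 100 124 138 137 135]
 [137 138 135 135 136 131 122 115 122 130 138 138 138 136]
 [138 138 135 135 136 138 136 134 135 136 138 137 138 136]]
150 301 319; 158 300 321; 166 300 320; 174 300 320; 182 300 320; 190 300 320; 198 300 320; 206 300 320; 214 300 319; 222 300 319; 230 300 319; 238 300 319; 246 300 319; 254 300 319; 262 300 319;
```

Run:
```python
from h import *
d=np.load("w17.npy",allow_pickle=True).item()
a,b=onz(d,237.6,199.2,.008),onz(d,382.8,201.2,.008); v=b-a; c=(a+b)/2; an=np.degrees(np.arctan2(v[1],v[0])); print(a,b,c,np.linalg.norm(v),an)
# bar top ends z=.054
p,q=onz(d,310,150,.054),onz(d,309.5,265,.054); print("bar top ends",p,q,np.linalg.norm(p-q))
print("bar mid by width",onz(d,310,206,.054))
# pins
w0=np.load("wrist0.npy",allow_pickle=True).item();w11=np.load("w11.npy",allow_pickle=True).item();w12=np.load("w12.npy",allow_pickle=True).item()
print("pinA",onz(w0,326.4,128.4,.076),onz(w11,455.5,131.3,.076),onz(w12,408.8,131.9,.076)); print("pinB",onz(w0,506.4,146.6,.076))
w16=np.load("w16.npy",allow_pickle=True).item(); g=cv2.cvtColor(w16["img"],cv2.COLOR_RGB2GRAY)
for z in((.5348,.0676,.076),(.6678,.0548,.076)):
    P=np.round(proj(w16,z)).astype(int); print(P); print(g[P[1]-10:P[1]+11:2,P[0]-12:P[0]+13:2])
plan(c[0],c[1],.02,an+90)
```

```text
[0.3473587  0.32228003 0.008     ] [0.47841645 0.35073311 0.008     ] [0.41288757 0.33650657 0.008     ] 0.1341108194330844 12.249019865374747
bar top ends [0.4021012  0.38353509 0.054     ] [0.42298189 0.29091509 0.054     ] 0.09494455166255195
bar mid by width [0.41202578 0.34040761 0.054     ]
pinA [0.53481087 0.06763201 0.076     ] [0.53472451 0.06810023 0.076     ] [0.5341209  0.06778046 0.076     ]
pinB [0.66779398 0.05476844 0.076     ]
[216 132]
[[139 140 139 138 139 139 133 115  99  98  99 107 124]
 [140 142 142 141 141 123  69  69  67  64  61  60  58]
 [141 142 143 142 129  77  75  72  71  66  63  59  58]
 [141 140 141 141 103  89 116 108  71  67  66  62  58]
 [139 139 139 138  84 127 131 130 109  67  65  63  58]
 [139 140 140 140  89 130 131 130 132  68  66  62  59]
 [137 137 138 138 105 125 131 131 123  69  65  61  58]
 [137 137 137 136 120  81 107 108  79  69  63  61  57]
 [140 139 139 140 139 112  69  69  69  67  64  61  55]
 [141 142 141 141 141 141 118  75  65  66  62  80 105]
 [139 139 139 140 140 139 139 140 131 127 138 139 139]]
[229 331]
[[133 132 133 133 104  71  71  68  66  64  58  58  56]
 [131 131 131 130  86  73  73  71  65  64  60  57  67]
 [130 131 132 131  89  77  74  72  69  66  64  58 102]
 [132 133 133 134 110  78  78  72  68  66  65  58 123]
 [119 118 118 119 110 102 120 114  78  66  62  98 120]
 [122 121 121 121 121 120 122 122 104  78 106 120 120]
 [120 120 120 119 118 120 121 123 114 114 119 118 117]
 [120 118 119 119 119 119 119 121 119 119 119 121 121]
 [121 121 121 120 121 122 121 121 121 121 121 121 121]
 [120 120 121 119 120 120 121 119 120 119 118 118 119]
 [119 119 118 119 118 117 118 118 118 118 118 117 117]]
turn 0.8 then shift tool x 0.0030 y -0.0018 z 0.1819
```

Run:
```python
from h import *
w=np.load("w16.npy",allow_pickle=True).item()
A,B=onz(w,217,132,.076),onz(w,230,332,.076); print(A,B,np.linalg.norm(A-B),(A+B)/2,np.degrees(np.arctan2(*(B-A)[1::-1])))
plan(.4128,.3368,.010,102.4)
```

```text
[0.53456131 0.06802404 0.076     ] [0.66848504 0.05525377 0.076     ] 0.13453120609841074 [0.60152318 0.06163891 0.076     ] -5.446959158950828
turn 0.6 then shift tool x 0.0033 y -0.0018 z 0.1919
```

Call:
servo_tool(series=[[[0.003,-0.0018,0.03,0.6,0.3],[0,0,0.035,0,0.3],[0,0,0.035,0,0.3],[0,0,0.035,0,0.3],[0,0,0.025,0,0.3],[0,0,0.015,0,0.3],[0,0,0.01,0,0.3],[0,0,0.006,0,0.3]]], force=90)

```text
clock: 41.7
eef_pos: [0.4124, 0.3362, 0.0098]
tool_rot: [-0.0, 0.627, 0.779, -0.001]
ft_force: [0.4, -1.0, -0.6]
grip_width: 0.655
grasp_force: 0.0
```

Call:
servo_tool(series=[[[0,0,0,0,0.3],[0,0,0,0,0.3],[0,0,0,0,-1],[0,0,0,0,-1],[0,0,0,0,-1],[0,0,0,0,-1],[0,0,0,0,-1],[0,0,0,0,-1]]])

```text
clock: 42.37
eef_pos: [0.4133, 0.3368, 0.012]
tool_rot: [0.0, 0.627, 0.779, 0.001]
ft_force: [-1.4, -0.6, 8.1]
grip_width: 0.19
grasp_force: 88.9
```

Run:
```python
from h import *
rep()
```

```text
42.37 tcp [0.4133 0.3368 0.012 ] th 102.4 tilt [ 0.001  0.001 -1.   ] ft [-1.4 -0.6  8.1] w 0.19 gf 88.9 q [ 0.55  0.5  -0.41  0.66  0.    1.9 ]
```

The cover handle is gripped (0.19, about 18 mm). I'll lift it, turn it to the block's yaw (−5.45°) and carry it over the block.

Call:
servo_tool(series=[[[0,0,-0.01,0,-1],[0,0,-0.02,0,-1],[0,0,-0.03,0,-1],[0,0,-0.03,0,-1],[0,0,-0.03,0,-1],[0,0,-0.03,0,-1],[0,0,0,0,-1],[0,0,0,0,-1]]])

```text
clock: 43.03
eef_pos: [0.4137, 0.337, 0.1626]
tool_rot: [0.001, 0.627, 0.779, 0.002]
ft_force: [-0.8, -0.7, -4.7]
grip_width: 0.189
grasp_force: 88.8
```

Call:
servo_tool(series=[[[0,0,0,6,-1],[0,0,0,6,-1],[0,0,0,5.85,-1],[-0.0256,0.0213,0,0,-1],[-0.0256,0.0213,0,0,-1],[-0.0256,0.0213,0,0,-1],[-0.0256,0.0213,0,0,-1],[-0.0256,0.0213,0,0,-1]]])

```text
clock: 43.7
eef_pos: [0.506, 0.1973, 0.1591]
tool_rot: [-0.001, 0.74, 0.673, -0.001]
ft_force: [0.3, 0.5, -3.4]
grip_width: 0.189
grasp_force: 88.9
```

Call:
servo_tool(series=[[[-0.0256,0.0213,0,0,-1],[-0.0256,0.0213,0,0,-1],[-0.0256,0.0213,0,0,-1],[-0.0256,0.0213,0,0,-1],[-0.0256,0.0214,0,0,-1],[0,0,0,0,-1],[0,0,0,0,-1],[0,0,0,0,-1]]])

```text
clock: 44.37
eef_pos: [0.5993, 0.0614, 0.1592]
tool_rot: [-0.001, 0.74, 0.672, -0.001]
ft_force: [-0.5, 0.3, -4.6]
grip_width: 0.188
grasp_force: 89.3
```

Call:
servo_tool(series=[[[0,0,0,0,-1],[0,0,0,0,-1],[0,0,0,0,-1],[0,0,0,0,-1],[0,0,0,0,-1],[0,0,0,0,-1],[0,0,0,0,-1],[0,0,0,0,-1]]])

```text
clock: 45.03
eef_pos: [0.6007, 0.0614, 0.1609]
tool_rot: [0.0, 0.74, 0.673, 0.0]
ft_force: [0.2, -0.5, -3.8]
grip_width: 0.188
grasp_force: 89.3
```

Run:
```python
from h import *
rep(); plan(.6014,.0615,.062,84.55)
d=grab("wrist"); save(d,"w18"); np.save("w18.npy",d,allow_pickle=True)
g=cv2.cvtColor(d["img"],cv2.COLOR_RGB2GRAY); p,t,s,M=pose()
# expected hole tops in hand: tool (x 0, y +-.067, z -(.034-.... ) ) ; plate top at world z = tcp z -.012+.008
H=[M@np.array([0,k*.067,0])+[p[0],p[1],p[2]-.004] for k in(-1,1)]
for h in H: 
    P=np.round(proj(d,h)).astype(int); print(P); print(g[P[1]-28:P[1]+29:4,P[0]-28:P[0]+29:4])
```

```text
45.03 tcp [0.6007 0.0614 0.1609] th 84.55 tilt [ 0.  0. -1.] ft [ 0.2 -0.5 -3.8] w 0.188 gf 89.3 q [-0.02  0.47 -0.02  1.09  0.    1.65]
turn 0.0 then shift tool x 0.0001 y 0.0007 z 0.0989
[167 284]
[[135 141 138 144 142 144 144 143 142 147 144 143 140 141 140]
 [136 141 138 143 142 143 145 144 143 146 145 142 140 142 140]
 [135 139 139 144 142 142 144 144 143 146 145 141 141 141 140]
 [136 140 140 142 135 119  98  92 104 138 147 141 139 142 141]
 [135 140 140 131 113  59  58  59  59  24 125 141 140 142 141]
 [136 139 139 115  64  58  60  58  57  34 126 129 140 141 142]
 [137 138 137 115  60  59  58  56  57  50 102 121 141 141 142]
 [120 136 136 115  62  61  57  57  58  59  30 122 141 141 144]
 [108 136 140 113  70  64  64  59  57  58  25 120 142 140 142]
 [ 75 136 139 127 115  66  64  65  66  66  73 116 142 140 143]
 [ 45 137 140 139 129 116 106  87  82 104 115 143 142 139 142]
 [ 46 137 139 138 141 141 127 118 118 133 144 143 142 140 142]
 [ 45 136 138 138 140 142 140 144 143 142 143 143 141 140 141]
 [ 46 137 139 139 140 141 141 144 144 142 143 145 140 138 142]
 [ 44 128 138 138 1
[... 300 characters left out ...]
9 137]
 [140 144 139 141 119 126 125 129 124 112 115 140 142 139 136]
 [140 143 138 127 127 127 124 128 125 125  61 116 141 140 136]
 [140 143 139 121 126 127 124 129 125 111  60 115 141 138 135]
 [141 143 140 123 127 127 124 128 126  59  60 115 139 138 132]
 [140 142 140 116 126 126 124 128  69  62  80 115 139 137 130]
 [140 140 141 111  62  71  64  65  63  66 114 131 140 138 128]
 [142 140 141 135 113  95  73  74 103 111 131 141 140 138 127]
 [143 140 140 140 142 125 112 111 120 140 142 140 141 137 127]
 [142 139 139 138 141 142 139 138 139 140 141 140 140 137 127]
 [141 140 140 139 141 143 139 138 140 140 141 141 139 137 127]
 [142 140 140 139 141 142 138 139 141 140 141 139 139 133 127]]
```

The holes sit in the hand exactly where predicted. I'll lower it to just above the pin tips, then down slowly.

Call:
servo_tool(series=[[[0,0.0006,0.02,0,-1],[0,0,0.02,0,-1],[0,0,0.015,0,-1],[0,0,0.01,0,-1],[0,0,0,0,-1],[0,0,0,0,-1],[0,0,0,0,-1],[0,0,0,0,-1]]])

```text
clock: 45.75
eef_pos: [0.6022, 0.0613, 0.0971]
tool_rot: [0.001, 0.74, 0.673, 0.001]
ft_force: [0.0, 0.3, -4.1]
grip_width: 0.186
grasp_force: 89.2
```

Call:
servo_tool(series=[[[0,0,0,0,-1],[0,0,0,0,-1],[0,0,0,0,-1],[0,0,0,0,-1],[0,0,0,0,-1],[0,0,0,0,-1],[0,0,0,0,-1],[0,0,0,0,-1]]])

```text
clock: 46.42
eef_pos: [0.6013, 0.0613, 0.0959]
tool_rot: [-0.0, 0.74, 0.673, -0.0]
ft_force: [0.2, 1.4, -3.7]
grip_width: 0.192
grasp_force: 89.2
```

Run:
```python
from h import *
rep(); plan(.6014,.0615,.062,84.55)
d=grab("wrist"); save(d,"w19"); np.save("w19.npy",d,allow_pickle=True)
g=cv2.cvtColor(d["img"],cv2.COLOR_RGB2GRAY); p,t,s,M=pose()
for k in(-1,1):
    h=M@np.array([0,k*.067,0])+[p[0],p[1],p[2]-.004]; q=M@np.array([0,k*.067,0])+[p[0],p[1],.076]; P=np.round(proj(d,h)).astype(int); print(P,"tip would be at",proj(d,q)); print(g[P[1]-22:P[1]+23:4,P[0]-22:P[0]+23:4])
```

```text
46.42 tcp [0.6013 0.0613 0.0959] th 84.55 tilt [-0. -0. -1.] ft [ 0.2  1.4 -3.7] w 0.192 gf 89.2 q [-0.02  0.52 -0.11  0.94 -0.    1.65]
turn -0.0 then shift tool x 0.0002 y 0.0001 z 0.0339
[167 284] tip would be at [178.12872082 271.25837076]
[[140 139 144 141 144 144 143 143 147 142 140 140]
 [138 138 145 141 133 128 133 143 146 142 141 140]
 [139 138 131 113 126 124 123 119 130 142 142 140]
 [141 131 113  79 126 124 123 121 130 124 143 139]
 [140 117  77  82 127 124 123 121 139 138 139 139]
 [139 115  61  59 127 125 124 124 140 139 124 139]
 [139 118  97  62  71 124 123 124 139 139 119 139]
 [138 136 112  61  62  63  99 119 125  83 131 139]
 [138 139 124 116  82  65  65  65  73 117 141 138]
 [136 138 138 137 113 114 115 114 113 145 140 138]
 [136 139 137 141 140 143 142 141 141 146 140 139]
 [134 138 137 141 140 142 143 141 141 144 141 140]]
[457 284] tip would be at [446.11570214 271.47930859]
[[144 138 139 142 142 142 139 137 141 141 142 140]
 [142 139 140 142 142 134 124 132 141 142 142 139]
 [140 139 140 128 125 127 125 126 115 138 143 139]
 [140 140 119 133 129 126 125 126  61 116 140 139]
 [139 136 141 140 126 126 125 126  64  91 121 140]
 [139 118 140 141 126 126 126 125  61  76 114 138]
 [139 113 141 141 128 126 125  64  62 104 121 139]
 [139 124  99 142 128 104  62  62  66 114 139 138]
 [138 140 109  67  65  64  62  80 113 130 140 138]
 [137 140 138 113 114 110 110 112 136 140 139 138]
 [139 139 139 141 141 134 138 139 141 139 139 138]
 [139 138 140 141 140 137 138 138 141 141 139 137]]
```

Call:
servo_tool(series=[[[0,0,0.003,0,-1],[0,0,0.003,0,-1],[0,0,0.003,0,-1],[0,0,0.003,0,-1],[0,0,0,0,-1],[0,0,0,0,-1],[0,0,0,0,-1],[0,0,0,0,-1]]])

```text
clock: 47.13
eef_pos: [0.6015, 0.0613, 0.084]
tool_rot: [0.0, 0.74, 0.673, 0.0]
ft_force: [-0.0, 0.2, -5.1]
grip_width: 0.182
grasp_force: 89.3
```

Call:
servo_tool(series=[[[0,0,0.002,0,-1],[0,0,0.002,0,-1],[0,0,0.002,0,-1],[0,0,0.002,0,-1],[0,0,0,0,-1],[0,0,0,0,-1],[0,0,0,0,-1],[0,0,0,0,-1]]])

```text
clock: 47.8
eef_pos: [0.6014, 0.0613, 0.076]
tool_rot: [0.0, 0.74, 0.673, 0.0]
ft_force: [0.1, 0.2, -3.5]
grip_width: 0.189
grasp_force: 89.3
```

Run:
```python
from h import *
rep()
```

```text
47.8 tcp [0.6014 0.0613 0.076 ] th 84.55 tilt [ 0. -0. -1.] ft [ 0.1  0.2 -3.5] w 0.189 gf 89.3 q [-0.02  0.54 -0.14  0.89  0.    1.65]
```

The plate is past the tapered noses with no side force. I'll lower it the rest of the way.

Call:
servo_tool(series=[[[0,0,0.002,0,-1],[0,0,0.002,0,-1],[0,0,0.002,0,-1],[0,0,0.002,0,-1],[0,0,0.002,0,-1],[0,0,0.001,0,-1],[0,0,0,0,-1],[0,0,0,0,-1]]])

```text
clock: 48.47
eef_pos: [0.6013, 0.0613, 0.0648]
tool_rot: [-0.0, 0.74, 0.673, -0.0]
ft_force: [0.4, -0.8, -4.6]
grip_width: 0.187
grasp_force: 89.3
```

Call:
servo_tool(series=[[[0,0,0.001,0,-1],[0,0,0.001,0,-1],[0,0,0.001,0,-1],[0,0,0,0,-1],[0,0,0,0,-1],[0,0,0,0,-1],[0,0,0,0,-1],[0,0,0,0,-1]]])

```text
clock: 49.13
eef_pos: [0.6014, 0.0613, 0.062]
tool_rot: [0.0, 0.74, 0.673, 0.0]
ft_force: [-2.3, -0.7, -0.2]
grip_width: 0.184
grasp_force: 89.7
```

Run:
```python
from h import *
rep()
```

```text
49.13 tcp [0.6014 0.0613 0.062 ] th 84.55 tilt [ 0. -0. -1.] ft [-2.3 -0.7 -0.2] w 0.184 gf 89.7 q [-0.02  0.55 -0.15  0.86 -0.    1.65]
```

Call:
servo_tool(series=[[[0,0,0.001,0,-1],[0,0,0,0,-1],[0,0,0,0,-1],[0,0,0,0,0.2],[0,0,0,0,0.2],[0,0,0,0,0.2],[0,0,0,0,0.2],[0,0,0,0,0.2]]])

```text
clock: 49.8
eef_pos: [0.6014, 0.0613, 0.0609]
tool_rot: [0.0, 0.74, 0.673, 0.0]
ft_force: [-0.0, -0.1, 0.2]
grip_width: 0.603
grasp_force: 0.0
```

Call:
servo_tool(series=[[[0,0,-0.02,0,0.2],[0,0,-0.03,0,0.2],[0,0,-0.04,0,0.2],[0,0,-0.03,0,0.2],[0,0,0,0,0.2],[0,0,0,0,0.2],[0,0,0,0,0.2],[0,0,0,0,0.2]]])

```text
clock: 50.47
eef_pos: [0.6004, 0.0613, 0.1796]
tool_rot: [-0.001, 0.74, 0.673, -0.001]
ft_force: [-0.1, 0.2, -0.6]
grip_width: 0.597
grasp_force: 0.0
```

Call:
servo_tool(series=[[[0,0,0,0,0.2],[0,0,0,0,0.2],[0,0,0,0,0.2],[0,0,0,0,0.2],[0,0,0,0,0.2],[0,0,0,0,0.2],[0,0,0,0,0.2],[0,0,0,0,0.2]]])

```text
clock: 51.13
eef_pos: [0.6013, 0.0613, 0.1809]
tool_rot: [-0.0, 0.74, 0.673, 0.0]
ft_force: [-0.3, 0.1, -0.2]
grip_width: 0.598
grasp_force: 0.0
```

Run:
```python
from h import *
rep()
d=grab("wrist"); save(d,"w20"); np.save("w20.npy",d,allow_pickle=True)
g=cv2.cvtColor(d["img"],cv2.COLOR_RGB2GRAY)
for k in(-1,1):
    a=np.radians(-5.45); h=np.array([.6014+k*.067*np.cos(a),.0613+k*.067*np.sin(a),.058]); P=np.round(proj(d,h)).astype(int); print(P, "tip at",proj(d,h+[0,0,.018])); print(g[P[1]-22:P[1]+23:4,P[0]-26:P[0]+27:4])
m=(g<45).astype(np.uint8); n,l,st,ce=cv2.connectedComponentsWithStats(m)
for i in range(1,n):
    if st[i,4]>300: print(st[i],np.round(ce[i],1))
e=[.6014,.0613]; print("bar top expected",proj(d,[*e,.104]))
# lever position check: valve hub etc. in wrist/scene
```

```text
51.13 tcp [0.6013 0.0613 0.1809] th 84.55 tilt [ 0.  0. -1.] ft [-0.3  0.1 -0.2] w 0.598 gf 0.0 q [-0.02  0.46  0.02  1.13  0.    1.65]
[223 222] tip at [217.5729271  227.85578261]
[[120 121 137 143 144 142 145 144 147 140 140 138 142 141]
 [121 120 134 142 143 143 145 143 147 140 140 138 143 141]
 [121 118 133 142 142 142 145 144 145 141 141 140 143 140]
 [120 118 130 141 141 124 110  95 138 141 140 140 143 141]
 [120 119 129 140 119  94  60  59  58 132 140 141 143 140]
 [120 118 127 140  96  68  69  66  61  98 140 140 144 140]
 [118 121 123 139  78 102  77  70  65 124 140 142 144 141]
 [120 120 121 138 138 134 105  72  89 129 139 141 143 141]
 [120 121 118 139 141 140 106 111 135 144 140 142 144 141]
 [120 120 119 137 142 144 144 145 144 143 139 142 143 142]
 [122 119 118 137 142 144 144 145 143 145 140 142 143 141]
 [122 119 120 138 142 143 143 145 143 146 139 142 142 143]]
[401 222] tip at [406.83391818 227.98178423]
[[141 141 139 143 138 141 141 138 140 144 141 138 124 122]
 [142 142 139 143 137 141 142 137 141 144 140 136 126 123]
 [142 141 139 142 139 142 142 138 141 143 140 134 124 122]
 [142 141 139 142 140 138 100 117 126 144 141 133 125 123]
 [142 141 139 140 134  58  59  59 116 126 141 129 124 123]
 [142 141 140 141 101  58  62  67  68 104 141 128 124 122]
 [141 142 140 141 121  60  67  72  91  82 140 126 125 122]
 [141 142 140 140 126  96  70 103 134 129 140 124 124 121]
 [141 143 141 140 140 130 107  87 140 143 140 123 124 122]
 [141 141 140 140 139 142 141 140 142 143 140 123 124 123]
 [141 143 141 139 140 143 140 141 142 143 139 125 124 122]
 [142 143 142 139 140 143 140 141 143 142 139 124 124 123]]
[ 299  161   28  145 3858] [312.1 231.8]
[130 261  27  54 449] [143.5 284.1]
[    0   292   640   188 63091] [311.1 419.1]
bar top expected [312.187928   239.10977303]
```

The cover sits flush: the pin noses show through both holes and the grip came off at seated height. Now for the valve: I'll turn the tool and move over the lever.

Call:
servo_tool(series=[[[0,0,-0.01,-7.15,0.2],[0,0,0,-7.15,0.2],[0,0,0,-7.15,0.2],[0,0,0,-7.15,0.2],[0,0,0,-7.15,0.2],[0,0,0,-7.15,0.2],[0,0,0,-7.15,0.2],[0,0,0,-7.15,0.2]]])

```text
clock: 51.85
eef_pos: [0.6013, 0.0614, 0.1909]
tool_rot: [0.0, 0.325, 0.946, 0.0]
ft_force: [0.2, -0.5, 0.8]
grip_width: 0.6
grasp_force: 0.0
```

Call:
servo_tool(series=[[[0,0,0,-7.15,0.2],[0,0,0,-7.15,0.2],[0,0,0,-7.15,0.2],[0,0,0,-7.15,0.2],[0,0,0,-7.15,0.2],[0,0,0,-7,0.2],[0.0357,-0.0052,0,0,0.2],[0.0357,-0.0052,0,0,0.2]]])

```text
clock: 52.52
eef_pos: [0.5309, 0.0453, 0.1899]
tool_rot: [-0.0, -0.04, 0.999, 0.0]
ft_force: [-1.7, -0.5, 0.9]
grip_width: 0.6
grasp_force: 0.0
```

Call:
servo_tool(series=[[[0.0357,-0.0052,0,0,0.2],[0.0357,-0.0052,0,0,0.2],[0.0357,-0.0052,0,0,0.2],[0.0357,-0.0052,0,0,0.2],[0,0,0,0,0.2],[0,0,0,0,0.2],[0,0,0,0,0.2],[0,0,0,0,0.2]]])

```text
clock: 53.18
eef_pos: [0.3914, 0.0134, 0.1912]
tool_rot: [0.001, -0.039, 0.999, -0.0]
ft_force: [0.5, 0.9, -0.2]
grip_width: 0.597
grasp_force: 0.0
```

Call:
servo_tool(series=[[[0,0,0,0,0.2],[0,0,0,0,0.2],[0,0,0,0,0.2],[0,0,0,0,0.2],[0,0,0,0,0.2],[0,0,0,0,0.2],[0,0,0,0,0.2],[0,0,0,0,0.2]]])

```text
clock: 53.85
eef_pos: [0.3902, 0.0134, 0.1909]
tool_rot: [0.0, -0.039, 0.999, -0.0]
ft_force: [0.7, -0.1, -0.2]
grip_width: 0.601
grasp_force: 0.0
```

Run:
```python
from h import *
rep(); d=grab("wrist"); save(d,"w21"); np.save("w21.npy",d,allow_pickle=True)
g=cv2.cvtColor(d["img"],cv2.COLOR_RGB2GRAY)
print(proj(d,[.355,.0118,.108]),proj(d,[.449,.018,.108]))
for v in range(120,300,12): print(v,g[v,270:360:3])
```

```text
53.85 tcp [0.3902 0.0134 0.1909] th 184.5 tilt [ 0. -0. -1.] ft [ 0.7 -0.1 -0.2] w 0.601 gf 0.0 q [-0.15  0.05 -0.51  1.02 -0.   -0.23]
[313.9227123  183.03741565] [311.93918066 318.28908146]
120 [132 134 134 134 134 134 135 134 134 134 133 133 135 134 133 134 133 133
 132 133 132 132 132 132 131 130 131 131 131 131]
132 [132 132 134 134 134 133 134 134 134 133 133 132 133 132 132 131 130 131
 131 131 131 130 130 132 131 131 132 132 132 130]
144 [135 135 135 134 134 134 133 133 132 132 131 131 132 132 132 132 131 134
 134 134 136 136 135 135 135 133 133 132 132 131]
156 [131 130 131 132 132 132 133 131 132 133 131 131 132 131 130 131 132 132
 131 131 132 133 133 133 133 134 134 134 132 133]
168 [133 133 134 133 134 134 133 133 132 132 133 132 132 132 131 131 132 131
 131 130 130 131 131 131 131 132 131 132 132 133]
180 [130 130 130 130 131 131 131 131 132 133 133 134 119 124 128 124 122 125
 114 133 133 133 131 131 131 130 130 130 129 128]
192 [128 128 128 128 128 128 129 129 129 130 130 131 130 139 144 141 141 143
 123 135 136 135 135 135 134 134 135 134 133 133]
204 [134 134 132 13
[... 296 characters left out ...]
142 138 138 140
 100 131 131 132 132 130 131 131 132 131 133 131]
240 [133 134 136 136  64  65  64  64  65  64  64  77 135 137 140 137 138 136
  84  63  63  62  62  64  63 112 134 134 134 133]
252 [132 132 131 132  66  64  64  64  64  63  62  85 135 137 139 136 137 132
  69  62  62  63  61  62  61 123 134 134 134 135]
264 [133 132 132 132  66  64  53  53  53  53  53  91 136 137 138 135 135 127
  53  51  53  53  50  63  63 135 135 134 132 132]
276 [ 75  73  74  64  59  80  87  87  86  85  85 101 135 136 136 135 134 122
  77  75  75  73  71  56  56  61  66  66  64  64]
288 [117 117 117 121 139 107 120 120 120 120 119 107 134 135 134 133 133 118
 117 115 115 114 113  98 126 108 108 110 109 109]
```

Run:
```python
from h import *
d=np.load("w21.npy",allow_pickle=True).item(); g=cv2.cvtColor(d["img"],cv2.COLOR_RGB2GRAY).astype(float)
g=cv2.GaussianBlur(g,(1,5),0)
L,Rr=[],[]
for v in range(194,290,4):
    r=g[v]; 
    # dark edge line right: min gradient around 318..330 (bright bar->dark side), left: bar start (max rise) 299..309
    gr=np.gradient(r); l=299+np.argmax(gr[299:311]); q=316+np.argmin(gr[316:330]); L.append((v,l)); Rr.append((v,q))
c=[( (a[1]+b[1])/2,a[0]) for a,b in zip(L,Rr)]
print(L[::4],Rr[::4])
P=np.array([onz(d,u,v,.108)[:2] for u,v in c]); vx,vy,x,y=cv2.fitLine(P.astype(np.float32),cv2.DIST_HUBER,0,.01,.001).ravel()
print("angle",np.degrees(np.arctan2(vy,vx)),"pt",x,y,"width",[np.linalg.norm(onz(d,a[1],a[0],.108)-onz(d,b[1],b[0],.108)) for a,b in list(zip(L,Rr))[::6]])
print("tip",onz(d,314,184,.108),"tip-lo",onz(d,314,178,.108)); yy=y+vy/vx*(.3725-x); print("y at .3725",yy)
```

```text
[(194, np.int64(306)), (210, np.int64(305)), (226, np.int64(305)), (242, np.int64(304)), (258, np.int64(303)), (274, np.int64(303))] [(194, np.int64(324)), (210, np.int64(323)), (226, np.int64(323)), (242, np.int64(324)), (258, np.int64(323)), (274, np.int64(323))]
angle 3.1364396 pt 0.39265373 0.014632443 width [np.float64(0.011412344842826244), np.float64(0.011611967636945848), np.float64(0.013131852972191736), np.float64(0.013369879572574251)]
tip [0.35560056 0.01189727 0.108     ] tip-lo [0.35184661 0.01159415 0.108     ]
y at .3725 0.0135281
```

The closed lever lies along 183.5° and its axis is at (0.449, 0.018), consistent with earlier readings. I'll grip it at r≈75 mm.

Run:
```python
from h import *
plan(.3735,.0135,.068,183.5)
```

```text
turn 1.0 then shift tool x 0.0167 y 0.0011 z 0.1229
```

Call:
servo_tool(series=[[[0.0083,0,0,1,0.2],[0.0083,0,0.03,0,0.2],[0,0,0.03,0,0.2],[0,0,0.03,0,0.2],[0,0,0.02,0,0.2],[0,0,0.013,0,0.2],[0,0,0,0,0.2],[0,0,0,0,0.2]]], force=40)

```text
clock: 54.57
eef_pos: [0.3728, 0.0123, 0.0679]
tool_rot: [-0.001, -0.03, 1.0, 0.0]
ft_force: [-0.2, -0.7, 0.4]
grip_width: 0.602
grasp_force: 0.0
```

Call:
servo_tool(series=[[[0,0,0,0,-1],[0,0,0,0,-1],[0,0,0,0,-1],[0,0,0,0,-1],[0,0,0,0,-1],[0,0,0,0,-1],[0,0,0,0,-1],[0,0,0,0,-1]]])

```text
clock: 55.23
eef_pos: [0.3743, 0.0135, 0.0688]
tool_rot: [0.001, -0.031, 1.0, 0.001]
ft_force: [-1.1, 7.3, 8.4]
grip_width: 0.153
grasp_force: 42.3
```

Run:
```python
from h import *
rep()
```

```text
55.23 tcp [0.3743 0.0135 0.0688] th 183.52 tilt [ 0.002  0.003 -1.   ] ft [-1.1  7.3  8.4] w 0.153 gf 42.3 q [-0.16  0.16 -0.75  0.66  0.   -0.22]
```

Call:
servo_tool(series=[[[-0.0003,0.0077,0,5,-1],[-0.0003,0.0065,0,5,-1],[-0.0003,0.0065,0,5,-1],[-0.0003,0.0065,0,5,-1],[-0.0003,0.0065,0,5,-1],[-0.0003,0.0065,0,5,-1],[-0.0003,0.0065,0,5,-1],[-0.0003,0.0065,0,5,-1]]])

```text
clock: 55.9
eef_pos: [0.3889, 0.0617, 0.0689]
tool_rot: [0.001, 0.316, 0.949, -0.001]
ft_force: [-1.3, -6.5, 7.2]
grip_width: 0.147
grasp_force: 42.2
```

Call:
servo_tool(series=[[[-0.0003,0.0065,0,5,-1],[0,0,0,0,-1],[0,0,0,0,-1],[0,0,0,0,-1],[0,0,0,0,-1],[0,0,0,0,-1],[0,0,0,0,-1],[0,0,0,0,-1]]])

```text
clock: 56.57
eef_pos: [0.393, 0.0666, 0.0689]
tool_rot: [0.001, 0.355, 0.935, -0.001]
ft_force: [-2.9, -4.9, 6.6]
grip_width: 0.156
grasp_force: 42.3
```

Run:
```python
from h import *
rep(); p=pose()[0]; print("angle of tcp about axis",np.degrees(np.arctan2(p[1]-.018,p[0]-.449))%360,np.hypot(p[1]-.018,p[0]-.449), "want 138.5")
```

```text
56.57 tcp [0.393  0.0666 0.0689] th 138.44 tilt [ 0.002 -0.002 -1.   ] ft [-2.9 -4.9  6.6] w 0.156 gf 42.3 q [-0.01  0.2  -0.69  0.67 -0.    0.71]
angle of tcp about axis 139.0525262282516 0.07410646877598207 want 138.5
```

Call:
servo_tool(series=[[[0,0,0,0,0.3],[0,0,0,0,0.3],[0,0,0,0,0.3],[0,0,0,0,0.3],[0,0,0,0,0.3],[0,0,-0.03,0,0.3],[0,0,-0.04,0,0.3],[0,0,-0.04,0,0.3]]])

```text
clock: 57.23
eef_pos: [0.391, 0.0675, 0.1788]
tool_rot: [-0.001, 0.354, 0.935, -0.0]
ft_force: [1.6, 0.1, -0.3]
grip_width: 0.65
grasp_force: 0.0
```

Call:
servo_tool(series=[[[0,0,-0.02,0,0.3],[-0.02,0,0,0,0.3],[0,0,0,0,0.3],[0,0,0,0,0.3],[0,0,0,0,0.3],[0,0,0,0,0.3],[0,0,0,0,0.3],[0,0,0,0,0.3]]])

```text
clock: 57.9
eef_pos: [0.4068, 0.0544, 0.1976]
tool_rot: [-0.0, 0.354, 0.935, -0.0]
ft_force: [0.3, -0.0, 0.4]
grip_width: 0.651
grasp_force: 0.0
```

Run:
```python
from h import *
rep(); d=grab("wrist"); save(d,"w22"); np.save("w22.npy",d,allow_pickle=True)
sc=grab("scene"); sd=grab("side"); save(sc,"sc22")
big=np.zeros((480,800,3),np.uint8); big[:,:640]=d["img"]; big[:160,640:]=sc["img"][200:360,160:320]; big[160:320,640:]=sc["img"][180:340,300:460]; big[320:480,640:]=sd["img"][200:360,220:380]
cv2.imwrite("pics/c22.png",big[:,:,::-1])
```

```text
57.9 tcp [0.4068 0.0544 0.1976] th 138.52 tilt [-0.001  0.    -1.   ] ft [ 0.3 -0.   0.4] w 0.651 gf 0.0 q [-0.05  0.08 -0.45  1.04  0.    0.68]
```

View pics/c22.png

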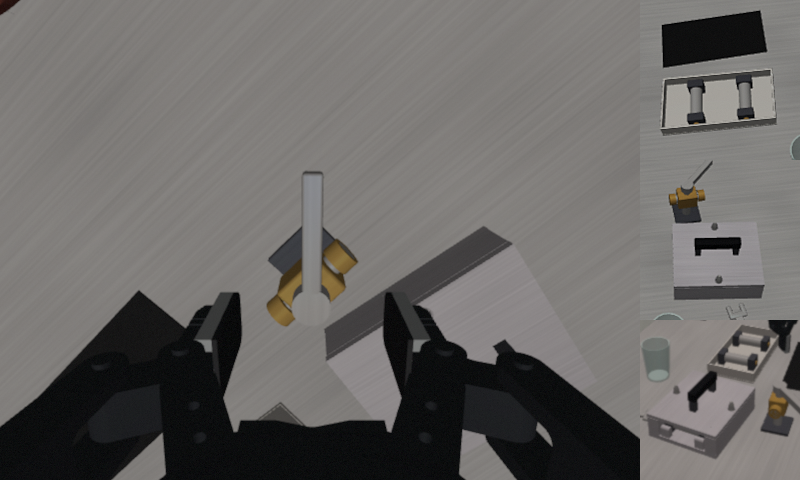

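Run:
```python
from h import *
d=np.load("w22.npy",allow_pickle=True).item(); g=cv2.cvtColor(d["img"],cv2.COLOR_RGB2HSV)
an=lambda a,b:np.degrees(np.arctan2(*(b-a)[1::-1]))%360
print("lever",an(onz(d,311,308,.108),onz(d,312.5,173,.108)))
m=cv2.inRange(g,(10,100,60),(35,255,255)); n,l,st,ce=cv2.connectedComponentsWithStats(m); print([ (s.tolist(),c.round(1).tolist()) for s,c in zip(st,ce) if s[4]>100])
# foot (dark) edges angle near (305,245): 
print("pipe",an(onz(d,282,307,.062),onz(d,342,255,.062)), "foot edge", an(onz(d,269,258,.006),onz(d,321,226,.006)))
```

```text
lever 137.9332250592568
[([0, 0, 640, 480, 304987], [319.6, 239.2]), ([322, 240, 35, 61, 1103], [335.5, 268.6]), ([267, 259, 35, 67, 1110], [285.5, 295.3])]
pipe 91.55784663368522 foot edge 81.09651300083657
```

The final views show both spent columns in the tray, the cover flush with both pins through it, and the lever at about 138°, which is 45° from the closed 183.5°. Nothing is touched, so I'm handing in.

```bash
python3 -c "
from station import *
print(close_job())"
```

```text
the job is handed in; nothing more can be done
None
```

The job is handed in at about 58 s: valve closed, both spent columns in the tray, both fresh columns in the block, cover seated flush on the pins, feed valve at about 45°, with no verdict returned.

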